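# Nip up a mixer-tap cartridge ring with a two-pin spanner

### The arm

A 7-joint arm with a two-finger parallel gripper is mounted at the origin on the work surface. World frame = base frame: x ahead of the robot, y to its left, z up, the work surface at z = 0. Lengths are in m, angles in rad, forces in N, time in s.
With the tool pointing down it reaches from about 0.4 to 0.85 m from the base axis. Payload 4.5 kg.
Tool frame: the origin (TCP) lies at the very end of the fingers, on their centre line; the grasp point (between the pads) lies 19 mm behind it (r.grip_depth is the distance from the TCP to the grasp point, in m); z points along the fingers, x is the direction in which the jaws open and shut, and the axes are right-handed (so a half turn about z gives the same grasp; the last joint's range is limited). The gripper opens to 88 mm and grips with 3 to 60 N. Pads are 18 mm wide; open, the fingers measure 123 mm over their backs; the gripper's body (75 mm by 187 mm) begins 45 mm behind the grasp point.
Start: joints at [1.235, 0.689, -0.195, 1.565, 0.157, 0.902, -0.215], TCP at [0.226, -0.583, 0.239] pointing down, gripper open.
Joint ranges: [-3.01, 3.01], [-0.46, 2.08], [-1.47, 1.51], [0.13, 2.56], [-1, 4.14], [0.04, 2.09], [-2.66, 2.66]. Speed limits (rad/s): [2.57, 2.57, 3.14, 3.14, 3.14, 3.14, 3.14].

### API

Orientations are given as a unit quaternion [x, y, z, w].
In Python, from plant import r gives the robot as it stands. The module is installed in compiled form; this text tells all that it offers.
- The arm moves only by the shell command python3 -m jog 'ROWS' [FORCE]. ROWS is JSON, a list of rows, each a list of 5 numbers: the shift along the tool's x, y, z in units of 1 m (1.0 is 1 m), then the turn about the tool's z in units of 360 degrees (1.0 is 360 degrees), then the closure, from 0 (fully open) to 1 (shut). In form: [[dx, dy, dz, yaw, fingers], ...]. A call has 1 to 20 rows; each row shifts and turns the commanded pose from where the row before left it, along the tool's axes as they then stand; what a row does not reach is not made up. A row lasts 1/10 s, in which the tool goes at most 50 mm and 8.59 degrees, less where a joint would pass 70% of its speed; a pose out of reach is approached as far as the arm can. A call with a number of a shift or a turn outside -1 to 1 is refused whole. A call with a gripper value outside its range is refused whole. The fingers move at their own pace and stop on an object; FORCE is the grip in N (left out, the last holds). Time passes only in rows, so rows that do not move let the fingers close. It gives the time, the measured TCP pose, the force and the opening at its end, in the units of the state.
- r.get_state(): the state, without advancing time (a new reading comes with each control period).
- r.snapshot(name): name is "scene" or "top" or "wrist"; returns the picture (400x640x3 uint8, red, green, blue); there is no depth.
- r.get_calibration(name): a dict with "mtx" (3x3 intrinsics, pixels), "R" (3x3) and "t" (3): a world point X has camera coordinates R X + t. Camera axes: x right, y down, z forward; pixel columns grow to the right and rows downward; lengths in m; the calibration is good to about 2 mm. The wrist camera is an equidistant fisheye: a pixel r from the principal point sees the ray r / f radians off the axis. A picture is of the moment at which its call begins: read the wrist's pose just before it. get_calibration takes no time and is no camera call; for the wrist camera it gives the pose at the moment of the call.
- r.finish_job(): hands the job in, once; it reports no verdict.
Trained networks look in the newest picture that a camera, given by its name, has taken for a name from the list of things; names that differ only in an ending like _2 or _b are one class to them, and where a whole thing is asked for, a point or a joint stands for the part that bears it (a point fixed in the world has none). Each returns a list of dicts, best first, with "score" (0 to 1); they miss things now and then, are a little off and sometimes report something else, mostly with a low value. They report only what shows in the picture. A call takes as long as a camera call. They do not tell look-alikes from the thing itself.
- r.cut_out(thing, camera): "pixels" (400x640 bool, what is visible of it) and "rect" ([left, top, right, bottom] in pixels, round what is visible of it).
The state is a dict: "clock": time; "q": joint angles; "qd": joint speeds; "joint_torque": joint torques, N m; "tool_pos": TCP position; "eef_rot": TCP orientation; "contact_force": force on the tool from outside, world axes, zero at the start; "moment": the same for the moment, N m; "opening": opening from 0.0 (shut) to 1.0 (fully open).
Only numpy, scipy, OpenCV 4.12 (cv2) and the standard library are available. Lean on these libraries where they do the work, as an engineer would, in place of code of your own. Each camera call takes 0.05 s, during which the arm holds its last target.

### The job

The basin mixer has its new cartridge, but the brass retaining ring is still loose: take the two-pin spanner from the soap dish, feel both of its pins fully down into the ring's two holes, and turn the ring clockwise (seen from above) until it comes up against its stop; nip it up there, firmly but without forcing it. Then stand the spanner back in the middle groove of the soap dish, set down gently, and leave everything else as it lies.

Things in the scene. Friction and masses are not known exactly. Their poses are not given: they have to be found in the camera images.
- dish: The white ribbed soap dish, 140 by 100 by 14 mm, fixed; its origin is the centre of its underside.
- tap: The fixed mixer tap with its basin, lever and dome taken off; origin under the tap body at the ledge, x along the spout.
- spanner: The spanner; its origin is half-way between its pin tips.
- spanner_grip (a point): Grip centre of the loose two-pin spanner (0.17 to 0.29 kg), a steel fork with an upright flat black grip, pins down. Grip: 46 mm along this point's x (the line through the pins), 16 mm along y, 42 mm tall; pinch it from above across the 16 mm. This point is 64.5 mm above the pin tips, 18 mm below the grip's top. Below the grip: a disc, 55 mm wide, 9 mm thick, then two legs 26 mm high with a pin under each.
- pin_a (a point): Tip of one pin, at the +x side of the spanner, 21.5 mm from its centre line. Round, 5 mm thick, with a tapered tip; it stands 5.5 mm out of the flat foot (10 by 22 mm) of its leg. The pins are alike; either may go in either hole.
- pin_b (a point): Tip of the other pin, at the -x side, 43 mm from the first.
- ring_centre (a point): Centre of the ring's top face, on its vertical axis, 122 mm above the ledge. The brass ring lies level on the upright tap: 54 mm across, 33 mm inside, 8 mm thick. Two opposite round holes in it, 7 mm wide, 8 mm deep, 43 mm apart. In its middle the cartridge's square stem stands 13 mm higher; it fits between the spanner's legs. x points along the spout, which lies 32 mm and more below the ring's top.
- ring (a joint): How far the ring still is from its solid stop, rad: 0 is tight, the start 0.5 to 0.9; clockwise from above lowers it. Where the holes stand is not measured: the line through them starts within 0.6 rad either side of the spout's line; find them by eye or by sweeping the spanner on the ring under 4 to 8 N, which does not turn it. Drag up to 0.2 N m, no spring back. Nip up with 0.5 N m, never over 1.2.
- dish_rest (a point): Middle of the soap dish's centre groove at the height of the ridge tops, 14 mm above the ledge. The dish, 140 by 100 mm, is fixed. Its ridges, 112 mm long, run along this point's x; the groove is 12 mm wide, 8 mm deep. The spanner stands with both pins in the groove and its feet on the ridges either side, x along the groove either way round, its grip centre 59 mm above this point.
- tap_lever: The tap's steel lever, taken off and lying on the ledge: round boss 42 mm across, 90 mm blade; origin under the boss. To be left alone.
- dome_cap: The tap's steel dome cap, taken off: 57 mm across, 24 mm high; origin under its centre. To be left alone.
- nail_clipper: Folded steel nail clipper, 62 mm long, in the half-open clear drawer; origin under its centre. To be left alone.
- medicine_bottle: Closed white medicine bottle, 52 mm across, 90 mm high; origin under its centre. To be left alone.
- inhaler_spacer: Grey inhaler spacer lying down, 120 mm long, 62 mm across; origin under its middle. To be left alone.
- glass_jar: Small glass jar with a dark silicone lid, 70 mm across, 64 mm high; origin under its centre. To be left alone.
- funnel: White plastic funnel standing on its mouth, 90 mm across, 85 mm high; origin under its centre. To be left alone.
Not all that is in view belongs to the job. Several things have the shape of the dish; the one meant has the colours described above.

How it is judged:
By the outcome, as a careful person would: the job done as asked, in the order asked, and still so for the second after the job is handed in, with the robot touching nothing.
It also fails if it takes over 72 s, if anything falls off the work surface, if the arm or the gripper's body presses on something with over 40 N, if the wrist force passes 120 N, or if a joint passes its speed limit or range.

## Working session

There is one attempt and no reset: what is moved stays moved. The work goes in short steps, Python scripts to look and compute and a shell command to move; the robot and the scene stay as the last step left them, time stands still between calls to the robot, and variables do not carry over. Pictures are saved under pics/ and viewed, and the job is handed in when it is done.

```bash
mkdir -p pics; ls; cat > h.py <<'E'
import numpy as np, cv2
from plant import r
from scipy.spatial.transform import Rotation as Ro
def save(n,cam):
    im=r.snapshot(cam); cv2.imwrite(f'pics/{n}.png',im[:,:,::-1]); return im
E
python3 - <<'E'
from h import *
s=r.get_state()
for k,v in s.items(): print(k,np.round(v,4))
for c in ("scene","top","wrist"):
    save(c+'0',c); k=r.get_calibration(c); print(c,np.round(k['mtx'],1).tolist(),np.round(k['R'],3).tolist(),np.round(k['t'],3).tolist())
E
```

```text
pics
clock 0.0
q [ 1.2348  0.69   -0.1945  1.5664  0.1573  0.9025 -0.2151]
qd [-0.0008  0.      0.0004 -0.0004 -0.0013  0.0012  0.001 ]
joint_torque [ 5.00000e-04 -5.27573e+01 -1.26660e+00 -1.53429e+01 -5.26000e-02
  6.60000e-03  1.00000e-04]
tool_pos [ 0.2256 -0.5822  0.2379]
eef_rot [ 8.251e-01 -5.650e-01 -8.000e-04 -5.000e-04]
contact_force [ 0.52   -0.6993 -0.2034]
moment [-0.0509 -0.055   0.0164]
opening 1.0006
scene [[437.5, 0.0, 316.7], [0.0, 437.5, 193.9], [0.0, 0.0, 1.0]] [[-0.4, 0.916, 0.019], [0.484, 0.229, -0.845], [-0.778, -0.329, -0.535]] [0.105, -0.114, 1.66]
top [[418.4, 0.0, 321.7], [0.0, 418.4, 199.0], [0.0, 0.0, 1.0]] [[0.011, -1.0, -0.027], [-0.997, -0.009, -0.072], [0.072, 0.028, -0.997]] [0.066, 0.405, 1.352]
wrist [[309.7, 0.0, 323.4], [0.0, 309.7, 199.3], [0.0, 0.0, 1.0]] [[0.362, -0.932, -0.001], [-0.898, -0.35, 0.265], [-0.248, -0.095, -0.964]] [-0.623, -0.037, 0.389]
```

View pics/scene0.png

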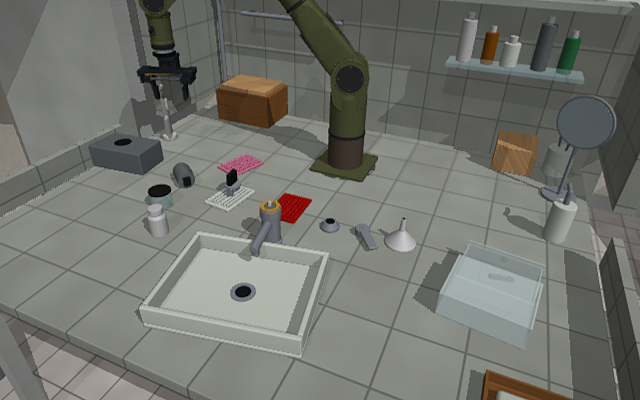

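View pics/top0.png

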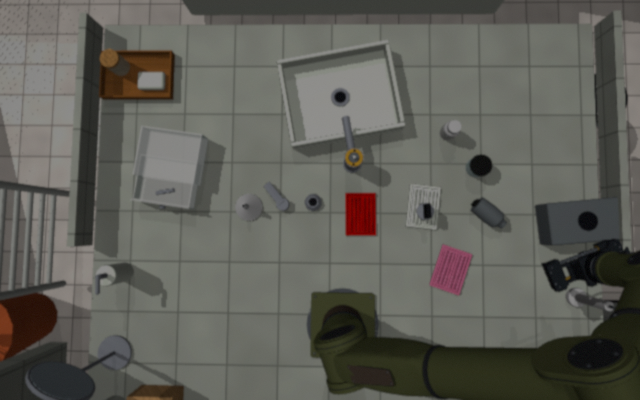

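View pics/wrist0.png

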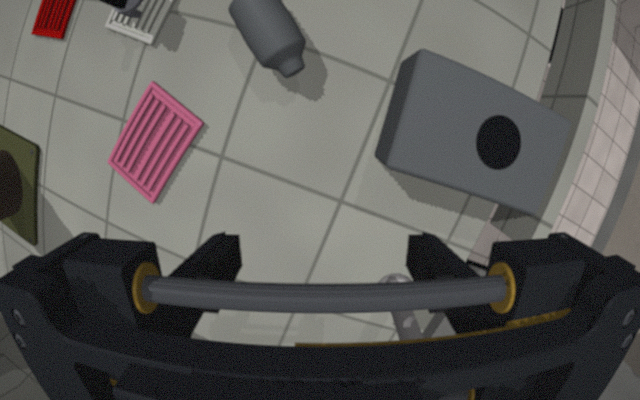

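```bash
cat >> h.py <<'E'
def bp(cam,uv,z):
    k=r.get_calibration(cam); K,R,t=map(np.array,(k['mtx'],k['R'],k['t']))
    uv=np.atleast_2d(np.array(uv,float)); x=(uv-K[:2,2])/K[0,0]
    if cam=='wrist':
        rr=np.linalg.norm(x,axis=1); d=np.c_[x*(np.sin(rr)/np.maximum(rr,1e-9))[:,None],np.cos(rr)]
    else: d=np.c_[x,np.ones(len(x))]
    c=-R.T@t; w=d@R
    return c+w*((z-c[2])/w[:,2])[:,None]
def pj(cam,X,k=None):
    k=k or r.get_calibration(cam); K,R,t=map(np.array,(k['mtx'],k['R'],k['t']))
    c=np.atleast_2d(X)@R.T+t
    if cam=='wrist':
        n=np.linalg.norm(c[:,:2],axis=1); th=np.arctan2(n,c[:,2]); return c[:,:2]/n[:,None]*th[:,None]*K[0,0]+K[:2,2]
    return c[:,:2]/c[:,2:]*K[0,0]+K[:2,2]
E
python3 - <<'E'
from h import *
im=cv2.imread('pics/top0.png'); cv2.imwrite('pics/topz.png',cv2.resize(im[110:250,310:470],None,fx=5,fy=4.2857,interpolation=cv2.INTER_CUBIC) if 0 else cv2.resize(im[120:240,320:480],None,fx=5,fy=5,interpolation=cv2.INTER_CUBIC))
im=cv2.imread('pics/scene0.png'); cv2.imwrite('pics/scenez.png',cv2.resize(im[150:270,180:340],None,fx=5,fy=5,interpolation=cv2.INTER_CUBIC))
for c in ('top','scene'):
  for th in ('spanner','dish','tap','ring','glass_jar','medicine_bottle','inhaler_spacer'):
    for d in r.cut_out(th,c)[:3]:
        m=d['pixels']; ys,xs=np.nonzero(m); 
        mr=cv2.minAreaRect(np.c_[xs,ys].astype(np.float32))
        print(c,th,round(d['score'],2),d['rect'],m.sum(),np.round([xs.mean(),ys.mean()],1),np.round(mr[0],1),np.round(mr[1],1),round(mr[2],1))
E
```

```text
top spanner 0.53 [415.5, 202.7, 434.9, 218.8] 246 [424.6 211.6] [424.5 211.5] [17. 17.] 45.0
top dish 0.95 [348.6, 194.5, 372.9, 237.4] 1325 [359.9 214. ] [359.5 214. ] [42. 31.] 90.0
top dish 0.91 [429.5, 245.5, 473.3, 294.6] 1347 [450.2 269.9] [450.3 269.8] [32.1 43.4] 19.4
top dish 0.65 [406.9, 184.0, 441.1, 228.6] 1101 [422.4 205.6] [422.9 206.8] [31.8 42.9] 6.7
top tap 0.83 [279.0, 40.4, 405.8, 172.4] 11129 [340.7  97.8] [342.7 110.6] [125.1 117.2] 79.6
top tap 0.36 [303.8, 194.0, 320.8, 211.5] 239 [312.6 202.2] [312.5 202. ] [16. 17.] 90.0
top ring 0.68 [349.8, 151.3, 361.8, 168.4] 151 [353.6 158.1] [353.5 158. ] [16. 17.] 90.0
top medicine_bottle 0.56 [438.7, 123.2, 462.4, 143.7] 316 [449.9 130.3] [450. 130.] [15.6 22.6] 45.0
top medicine_bottle 0.23 [413.8, 203.1, 435.2, 222.2] 265 [424.7 212. ] [424.5 212. ] [18. 17.] 90.0
top inhaler_spacer 0.65 [471.6, 199.0, 503.1, 228.4] 675 [488.1 213.1] [488.8 213.7] [40.5 19.7] 39.8
scene spanner 0.82 [225.7, 168.8, 243.6, 195.6] 276 [231.3 181.7] [231.2 181.9] [24.5 15.5] 74.1
scene spanner 0.22 [322.7, 216.5, 338.7, 234.6] 225 [329.  224.8] [328.8 225.3] [15.6 16.3] 45.0
scene dish 0.85 [203.8, 187.7, 252.0, 213.0] 627 [229.4 198. ] [229.7 196.3] [21.8 45.5] 55.3
scene dish 0.85 [276.0, 190.5, 311.7, 224.3] 694 [292.4 206.7] [292.4 208.5] [32.5 29.3] 14.0
scene dish 0.57 [217.3, 154.0, 260.6, 175.8] 511 [240.5 163.9] [240.1 164.7] [17.1 42.5] 67.4
scene tap 0.56 [138.4, 200.0, 329.7, 357.0] 17404 [241.2 289.4] [237.4 269.1] [177.  148.8] 11.8
scene ring 0.75 [226.5, 168.0, 242.1, 195.1] 256 [231.4 182.3] [232.  182.5] [25. 14.] 90.0
scene glass_jar 0.72 [147.9, 182.0, 173.2, 209.2] 502 [160.8 195.1] [160.8 196.2] [26.9 23.4] 71.6
scene medicine_bottle 0.95 [147.8, 203.1, 167.9, 239.1] 606 [156.8 221. ] [156.8 220.5] [34.5 19.8] 79.7
scene inhaler_spacer 0.75 [174.7, 162.9, 194.4, 186.5] 432 [183.6 174.7] [183.6 174.7] [26.8 18.3] 63.4
```

```bash
echo
```

```text
(no output)
```

View pics/topz.png

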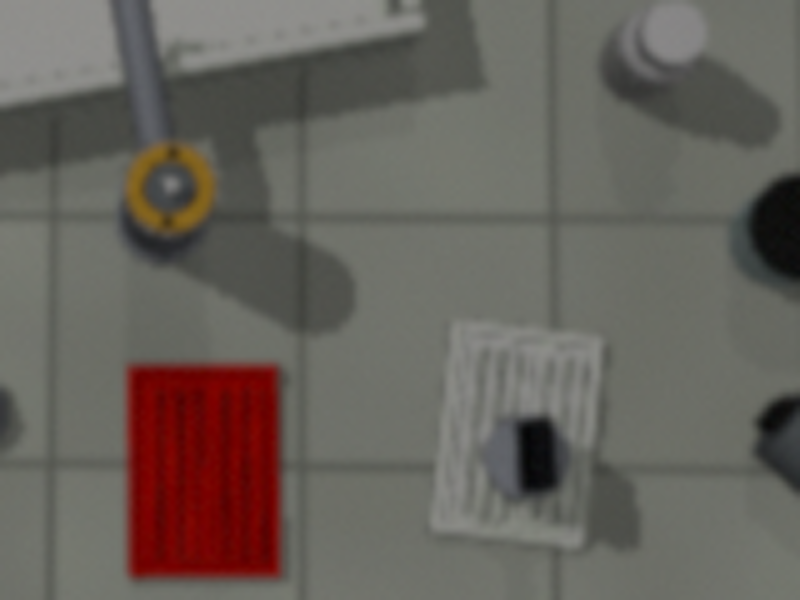

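View pics/scenez.png

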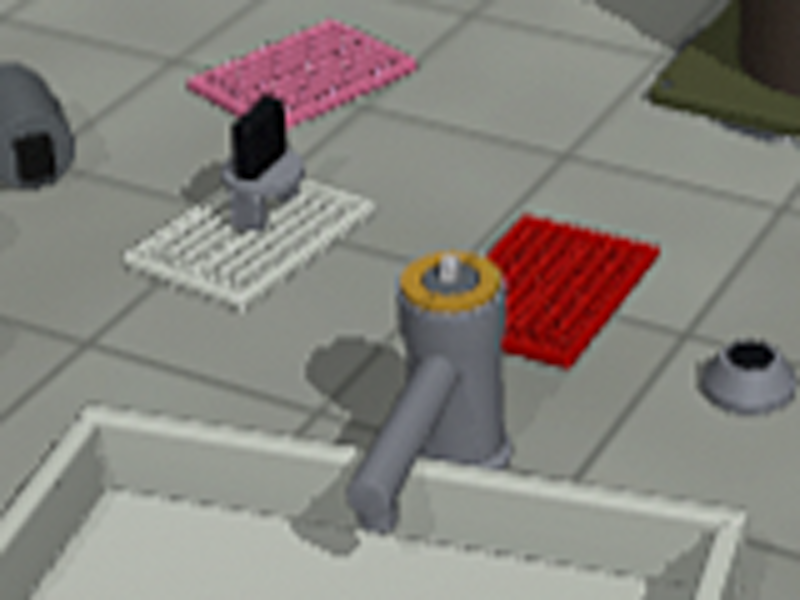

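```bash
python3 - <<'E'
from h import *
z=lambda x,y:((x+.5)/5-.5+320,(y+.5)/5-.5+120)
h=bp('top',[z(173,153),z(167,221),z(170,188)],0.122); print('holes,ring',h.round(4)); d=h[0]-h[1]; print(np.linalg.norm(d),np.arctan2(d[1],d[0]), (h[0]+h[1])/2)
print('bore c',bp('top',[z(126,187),z(214,187),z(170,143),z(170,231)],0.122).round(4))
sp=bp('top',[z(112,0),z(146,0),z(135,136),z(170,131)],0.085).round(4);print('spout',sp)
print('dish corners',bp('top',[z(455,322),z(605,340),z(583,548),z(431,529)],0.014).round(4))
g=bp('top',[z(519,420),z(551,420),z(557,488),z(524,494)],0.091);print('grip',g.round(4),g.mean(0))
gd=bp('top',[z(481,455),z(569,455)],0.049);print('disc',gd.round(4),gd.mean(0))
E
```

```text
holes,ring [[ 0.5461 -0.0299  0.122 ]
 [ 0.5045 -0.0265  0.122 ]
 [ 0.5246 -0.0282  0.122 ]]
0.04175539688409795 -0.08187091896408444 [ 0.52527579 -0.02816064  0.122     ]
bore c [[ 0.5251 -0.0015  0.122 ]
 [ 0.5254 -0.0547  0.122 ]
 [ 0.5522 -0.028   0.122 ]
 [ 0.4984 -0.0283  0.122 ]]
spout [[ 0.6501  0.007   0.085 ]
 [ 0.6502 -0.0143  0.085 ]
 [ 0.5637 -0.0079  0.085 ]
 [ 0.567  -0.0297  0.085 ]]
dish corners [[ 0.4562 -0.2193  0.014 ]
 [ 0.4452 -0.3163  0.014 ]
 [ 0.31   -0.3009  0.014 ]
 [ 0.3213 -0.2033  0.014 ]]
grip [[ 0.3877 -0.2439  0.091 ]
 [ 0.3879 -0.2634  0.091 ]
 [ 0.3463 -0.2667  0.091 ]
 [ 0.3424 -0.2466  0.091 ]] [ 0.36604488 -0.25515579  0.091     ]
disc [[ 0.3679 -0.2289  0.049 ]
 [ 0.3685 -0.2841  0.049 ]] [ 0.36819675 -0.25650019  0.049     ]
```

The top view shows white dish at about (423,207) with the spanner on it at (425,211), and the ring at (354,158). Its two holes are visible at (354.6,150.6) and (353.4,164.2). Moving over the spanner now.

```bash
python3 -m jog '[[-0.02,-0.02,0,0,0],[-0.02,-0.02,0,0,0],[-0.02,-0.02,0,0,0],[-0.02,-0.02,0,0,0],[-0.02,-0.02,0,0,0],[-0.02,-0.02,0,0,0],[-0.02,-0.02,0,0,0],[-0.02,-0.02,0,0,0],[-0.02,-0.02,0,0,0],[-0.02,-0.02,0,0,0],[-0.02,-0.02,0,0,0],[-0.02,-0.02,0,0,0],[0,0,0,0.015,0],[0,0,0,0.015,0],[0,0,0,0.015,0],[0,0,0,0.015,0],[0,0,0,0.016,0],[0,0,0,0,0],[0,0,0,0,0]]'
python3 - <<'E'
from h import *
s=r.get_state();print(s['q'],s['clock'])
save('w1','wrist')
R=Ro.from_quat(s['eef_rot']).as_matrix();print(R.round(3),s['tool_pos'])
E
```

```text
clock: 2.75
tool_pos: [0.3631, -0.2722, 0.2388]
eef_rot: [-0.669, 0.743, -0.0, -0.0]
contact_force: [0.3, -0.0, 0.1]
opening: 1.003
[ 0.55858666  0.47106503 -0.02532585  2.06649908  0.02045416  0.60391542
 -1.15670374] 2.75
[[-0.105 -0.994  0.   ]
 [-0.994  0.105 -0.   ]
 [ 0.    -0.    -1.   ]] [ 0.3630951  -0.27220845  0.23882677]
```

View pics/w1.png

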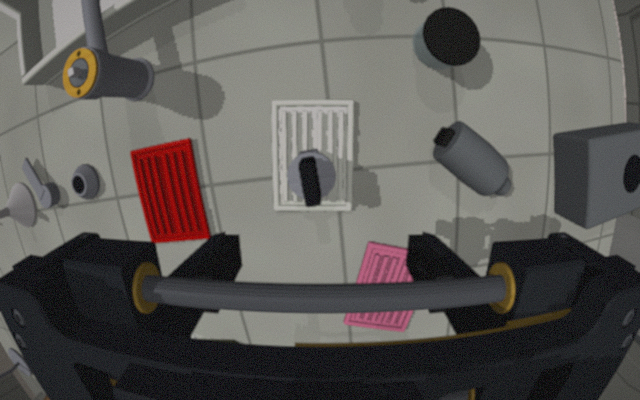

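```bash
python3 - <<'E'
from h import *
im=cv2.imread('pics/w1.png'); cv2.imwrite('pics/w1z.png',cv2.resize(im[90:220,250:370],None,fx=5,fy=4.6 if 0 else 4.6,interpolation=cv2.INTER_CUBIC))
E
```

```text
(no output)
```

View pics/w1z.png

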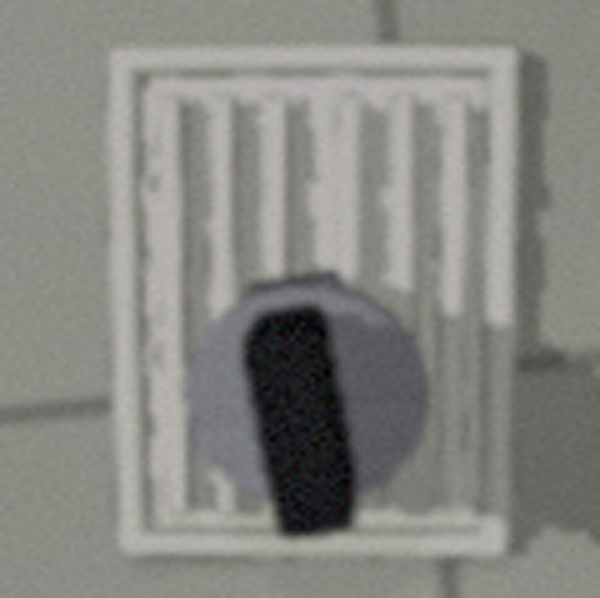

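```bash
cat >> h.py <<'E'
from scipy.optimize import minimize
def boxpts(x,y,yaw,z0,L=.046,W=.016,H=.042):
    c,s=np.cos(yaw),np.sin(yaw)
    return np.array([[x+c*a-s*b,y+s*a+c*b,z] for a in(-L/2,L/2) for b in(-W/2,W/2) for z in(z0,z0+H)])
def fitbox(cam,mask,x0,z0):
    S=8
    k=r.get_calibration(cam)
    ys,xs=np.nonzero(mask); x1,y1,x2,y2=xs.min()-6,ys.min()-6,xs.max()+7,ys.max()+7
    m=mask[y1:y2,x1:x2].astype(np.float32)
    def cost(p):
        uv=(pj(cam,boxpts(*p,z0),k)-[x1,y1]+.5)*S
        h=cv2.convexHull(uv.astype(np.float32)).round().astype(np.int32)
        im=np.zeros((m.shape[0]*S,m.shape[1]*S),np.float32); cv2.fillConvexPoly(im,h,1)
        im=cv2.resize(im,m.shape[::-1],interpolation=cv2.INTER_AREA)
        return ((im-m)**2).sum()
    best=min((minimize(cost,[x0[0],x0[1],x0[2]+d],method='Nelder-Mead',options=dict(initial_simplex=np.array([x0[0],x0[1],x0[2]+d])+np.array([[0,0,0],[.004,0,0],[0,.004,0],[0,0,.1]]),xatol=1e-5,fatol=.01)) for d in(-.1,0,.1)),key=lambda o:o.fun)
    return best.x,best.fun,m.sum()
E
python3 - <<'E'
from h import *
im=cv2.imread('pics/w1.png').max(2)
m=np.zeros(im.shape,bool); m[150:212,290:330]=im[150:212,290:330]<60
n,l,st,_=cv2.connectedComponentsWithStats(m.astype(np.uint8)); i=1+st[1:,4].argmax(); m=l==i; print(st[i])
print(fitbox('wrist',m,[.367,-.256,-.1],.049))
z=lambda x,y:((x+.5)/5-.5+250,(y+.5)/4.6-.5+90)
q=bp('wrist',[z(109,45),z(523,45),z(505,555),z(122,555)],.014);print(q.round(4),q.mean(0))
print([np.linalg.norm(q[i]-q[i-1]).round(4) for i in range(4)],[np.arctan2(*(a-b)[1::-1]).round(3) for a,b in((q[0],q[3]),(q[1],q[2]))])
gd=bp('wrist',[z(186,392),z(430,392),z(310,510)],.049);print('disc',gd.round(4))
print('ring',bp('wrist',[(80,72)],.122))
E
```

```text
[299 157  22  49 790]
(array([ 0.36731385, -0.25747297,  0.02550609]), np.float64(110.794677734375), np.float32(790.0))
[[ 0.4575 -0.2186  0.014 ]
 [ 0.4465 -0.3161  0.014 ]
 [ 0.3109 -0.2997  0.014 ]
 [ 0.3209 -0.2036  0.014 ]] [ 0.38394787 -0.25947856  0.014     ]
[np.float64(0.1374), np.float64(0.0981), np.float64(0.1366), np.float64(0.0966)] [np.float64(-0.109), np.float64(-0.121)]
disc [[ 0.3704 -0.2308  0.049 ]
 [ 0.3646 -0.2845  0.049 ]
 [ 0.3382 -0.2548  0.049 ]]
ring [[ 0.52289078 -0.03029982  0.122     ]]
```

```bash
python3 -m jog '[[0,0,0,-0.0237,0],[0,0,0,-0.0237,0],[0,0,0,-0.0237,0],[0,0,0,-0.0237,0],[0,0,0,-0.0237,0],[0,0,0,-0.0237,0],[0,0,0,-0.0237,0],[0,0,0,-0.0237,0],[0,0,0,-0.0237,0],[0,0,0,-0.0237,0],[0,0,0,-0.0237,0],[0,0,0,-0.0237,0],[0,0,0,-0.0237,0],[0,0,0,-0.0237,0],[0,0,0,-0.0237,0],[0,0,0,-0.0237,0],[0,0,0,-0.0237,0],[0,0,0,-0.0237,0],[0,0,0,-0.0237,0],[0,0,0,-0.0237,0]]'
python3 -m jog '[[0,0,0,-0.0237,0],[0,0,0,-0.0237,0],[0,0,0,0,0],[0,0,0,0,0]]'
python3 - <<'E'
from h import *
s=r.get_state();print(s['q'].round(3) if hasattr(s['q'],'round') else s['q'],s['clock'])
save('w2','wrist')
R=Ro.from_quat(s['eef_rot']).as_matrix();print(R.round(3),s['tool_pos'])
E
```

```text
clock: 4.8
tool_pos: [0.3629, -0.2726, 0.2389]
eef_rot: [0.794, 0.608, 0.0, 0.0]
contact_force: [-0.0, -0.6, -0.1]
opening: 0.997
clock: 5.2
tool_pos: [0.3629, -0.2724, 0.2387]
eef_rot: [0.699, 0.715, 0.0, 0.0]
contact_force: [0.6, 0.8, -0.5]
opening: 1.003
[ 1.164  0.631 -0.999  2.038  0.71   0.864  1.352] 5.2
[[-0.023  1.     0.   ]
 [ 1.     0.023  0.   ]
 [ 0.     0.    -1.   ]] [ 0.36286661 -0.27239084  0.23871045]
```

View pics/w2.png

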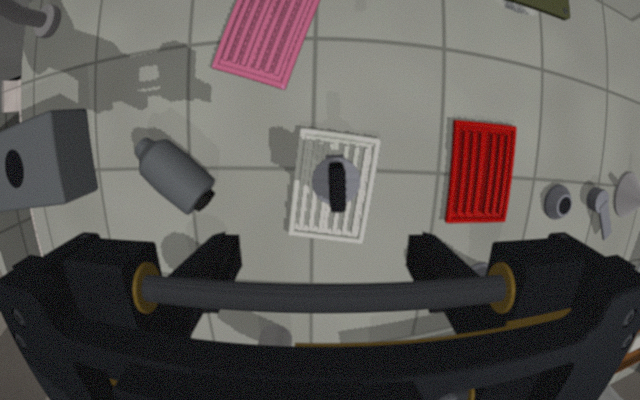

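```bash
python3 - <<'E'
from h import *
im=cv2.imread('pics/w2.png'); cv2.imwrite('pics/w2z.png',cv2.resize(im[120:250,280:390],None,fx=5,fy=4.6,interpolation=cv2.INTER_CUBIC))
g=im.max(2)
m=np.zeros(g.shape,bool); m[150:225,320:360]=g[150:225,320:360]<60
n,l,st,_=cv2.connectedComponentsWithStats(m.astype(np.uint8)); i=1+st[1:,4].argmax(); m=l==i; print(st[i])
print(fitbox('wrist',m,[.367,-.256,0],.049))
E
```

```text
[328 162  18  50 749]
(array([ 0.3646236 , -0.25769572,  0.08968047]), np.float64(91.659423828125), np.float32(749.0))
```

View pics/w2z.png

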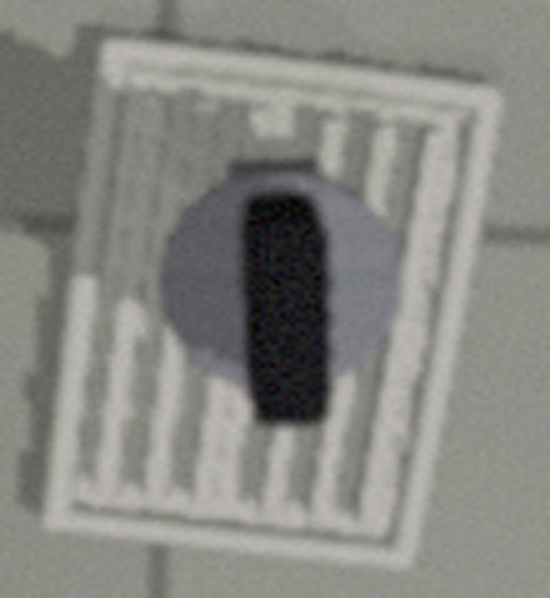

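```bash
python3 -m jog '[[0.005,0.002,0.01,-0.005,0],[0.005,0.002,0.02,0,0],[0.005,0,0.025,0,0],[0,0,0.025,0,0],[0,0,0.025,0,0],[0,0,0.025,0,0],[0,0,0.025,0,0],[0,0,0.015,0,0],[0,0,0.01,0,0],[0,0,0.004,0,0],[0,0,0,0,0],[0,0,0,0,0]]'
python3 - <<'E'
from h import *
s=r.get_state();print(s['tool_pos'],s['contact_force'],s['clock'])
save('w3','wrist');save('s3','scene')
im=cv2.imread('pics/s3.png'); cv2.imwrite('pics/s3z.png',cv2.resize(im[120:220,160:300],None,fx=5,fy=5,interpolation=cv2.INTER_CUBIC))
E
```

```text
clock: 6.45
tool_pos: [0.3665, -0.2569, 0.055]
eef_rot: [0.686, 0.728, 0.0, 0.0]
contact_force: [-0.4, 0.7, 0.9]
opening: 0.999
[ 0.36649342 -0.25687754  0.0550015 ] [-0.37195017  0.66598263  0.87632615] 6.45
```

View pics/w3.png

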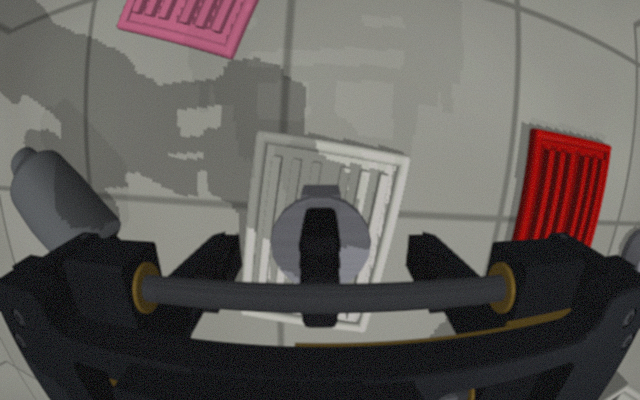

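View pics/s3z.png

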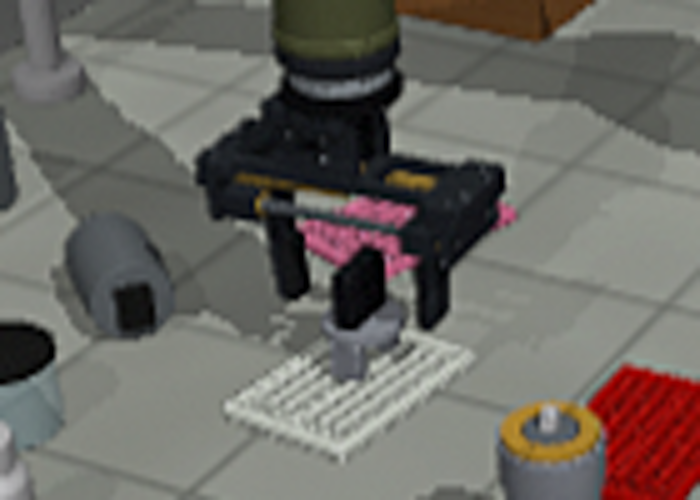

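```bash
python3 -m jog '[[0,0,0,0,1],[0,0,0,0,1],[0,0,0,0,1],[0,0,0,0,1],[0,0,0,0,1],[0,0,0,0,1],[0,0,0,0,1],[0,0,0,0,1]]' 40
```

```text
clock: 7.35
tool_pos: [0.3662, -0.2571, 0.0547]
eef_rot: [0.686, 0.727, -0.0, 0.0]
contact_force: [0.3, -0.2, -0.0]
opening: 0.299
```

```bash
python3 -m jog '[[0,0,0,0,1],[0,0,0,0,1],[0,0,0,0,1],[0,0,0,0,1],[0,0,0,0,1]]' 60
python3 - <<'E'
from h import *
s=r.get_state();print(s['tool_pos'],s['contact_force'],s['moment'],s['clock'],s['opening']*88)
save('w4','wrist')
E
```

```text
clock: 7.85
tool_pos: [0.3662, -0.2575, 0.0547]
eef_rot: [0.686, 0.727, -0.0, 0.0]
contact_force: [-0.1, -1.5, -0.9]
opening: 0.176
[ 0.36623296 -0.2575002   0.05471313] [-0.11283917 -1.45568895 -0.85792491] [-0.43087673 -0.19081502 -0.07498271] 7.85 15.454583854660752
```

View pics/w4.png

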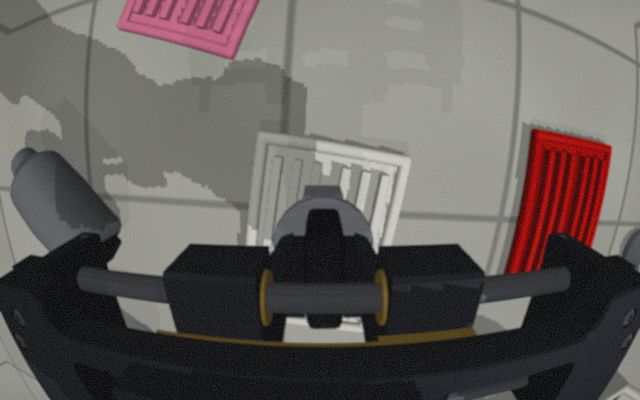

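```bash
python3 - <<'E'
from h import *
im=cv2.imread('pics/w3.png'); cv2.imwrite('pics/w3z.png',cv2.resize(im[170:300,260:385],None,fx=6,fy=4.6,interpolation=cv2.INTER_CUBIC))
im=cv2.imread('pics/w4.png'); cv2.imwrite('pics/w4z.png',cv2.resize(im[170:260,260:385],None,fx=6,fy=6,interpolation=cv2.INTER_CUBIC))
E
```

```text
(no output)
```

View pics/w3z.png

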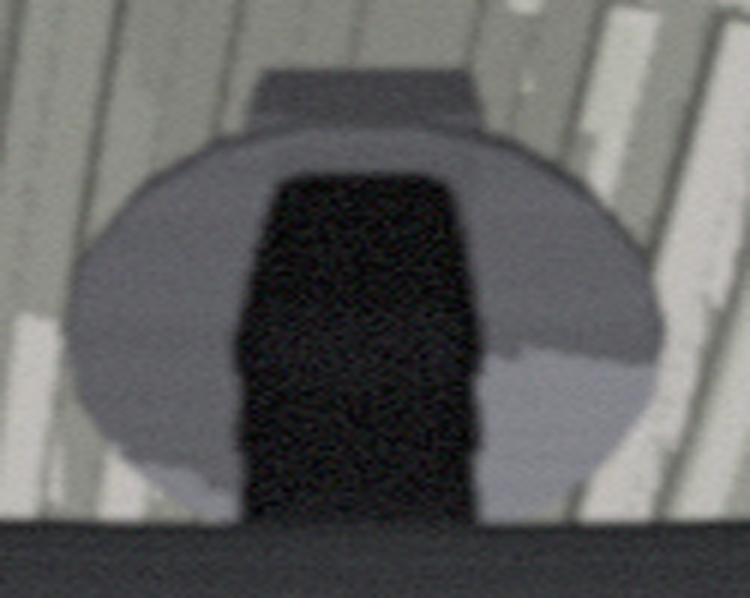

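View pics/w4z.png

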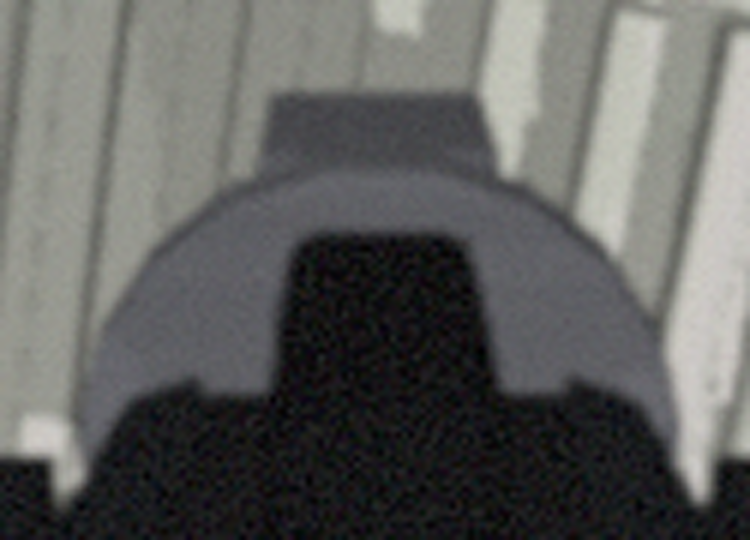

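```bash
python3 - <<'E'
from h import *
from scipy.optimize import least_squares
s=r.get_state();R=Ro.from_quat(s['eef_rot']).as_matrix();p=np.array(s['tool_pos'])
z=lambda x,y:((x+.5)/6-.5+260,(y+.5)/6-.5+170)
for nm,pts,h in(('disc',[(100,350),(155,258),(270,185),(380,168),(490,178),(600,245),(655,330)],.049),('foot',[(275,95),(480,95)],.014),('gripfar',[(300,235),(465,235)],.091)):
    q=(bp('wrist',[z(*a) for a in pts],h)-p)@R; print(nm,(q*1000).round(1).tolist())
    if nm=='disc':
        o=least_squares(lambda c:np.hypot(q[:,0]-c[0],q[:,1]-c[1])-.0275,[0,0]);print(o.x*1000,o.fun*1000)
E
```

```text
disc [[-23.2, -11.4, 5.7], [-18.0, -19.9, 5.7], [-8.0, -26.4, 5.7], [1.4, -27.9, 5.7], [10.7, -27.1, 5.7], [20.2, -21.1, 5.7], [25.3, -13.3, 5.7]]
[ 1.68312237 -0.59640627] [-0.40612319  0.05159333  0.06791974 -0.16933919  0.44396724  0.14857947
 -0.63146531]
foot [[-9.5, -26.3, 40.7], [11.6, -26.3, 40.7]]
gripfar [[-3.5, -35.0, -36.3], [6.6, -35.0, -36.3]]
```

```bash
python3 -m jog '[[0,0,-0.005,0,1],[0,0,-0.01,0,1],[0,0,-0.02,0,1],[0,0,-0.025,0,1],[0,0,-0.025,0,1],[0,0,-0.025,0,1],[0,0,-0.025,0,1],[0,0,-0.02,0,1],[0,0,-0.01,0,1]]'
python3 -m jog '[[0.005,0.006,0,0,1],[0.01,0.012,0,0,1],[0.0155,0.0176,0,0,1],[0.0155,0.0176,0,0,1],[0.0155,0.0176,0,0,1],[0.0155,0.0176,0,0,1],[0.0155,0.0176,0,0,1],[0.0155,0.0176,0,0,1],[0.0155,0.0176,0,0,1],[0.0155,0.0176,0,0,1],[0.0155,0.0176,0,0,1],[0.0155,0.0176,0,0,1],[0.0155,0.0176,0,0,1],[0.0155,0.0176,0,0,1],[0.0155,0.0176,0,0,1],[0.01,0.012,0,0,1],[0.005,0.006,0,0,1],[0,0,0,0,1],[0,0,0,0,1]]'
python3 - <<'E'
from h import *
s=r.get_state();print(s['tool_pos'],np.round(s['q'],2),s['contact_force'],s['moment'],s['clock'],s['opening']*88)
save('w5','wrist');save('t5','top')
E
```

```text
clock: 8.8
tool_pos: [0.3664, -0.2564, 0.2212]
eef_rot: [0.686, 0.728, 0.001, 0.001]
contact_force: [0.6, -0.5, -3.0]
opening: 0.176
clock: 10.7
tool_pos: [0.6163, -0.0111, 0.2188]
eef_rot: [0.686, 0.727, -0.001, -0.0]
contact_force: [0.1, 0.3, -2.4]
opening: 0.175
[ 0.61625856 -0.01114052  0.21879771] [ 0.39  0.83 -0.87  1.59  0.7   1.06  0.96] [ 0.06267836  0.27042487 -2.42051228] [ 0.01546059 -0.10702892  0.02110754] 10.7 15.441351659461857
```

View pics/w5.png

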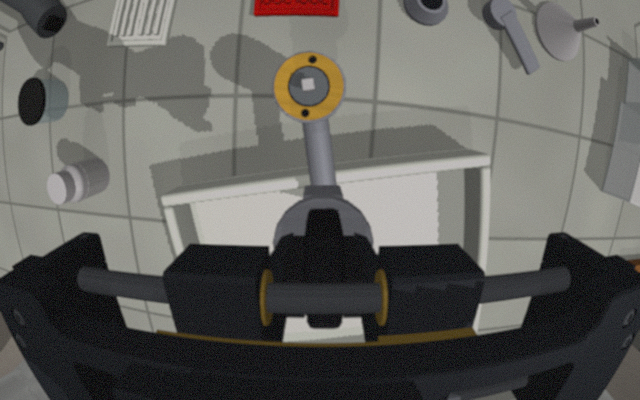

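```bash
python3 - <<'E'
from h import *
im=cv2.imread('pics/w5.png')
hsv=cv2.cvtColor(im,cv2.COLOR_BGR2HSV)
m=np.zeros(im.shape[:2],np.uint8); m[40:130,260:360]=cv2.inRange(hsv,(12,110,60),(35,255,255))[40:130,260:360]
cs,_=cv2.findContours(m,cv2.RETR_CCOMP,cv2.CHAIN_APPROX_NONE)
g=im.max(2).astype(float)
s=r.get_state();R=Ro.from_quat(s['eef_rot']).as_matrix();p=np.array(s['tool_pos'])
from scipy.optimize import least_squares
for c in cs:
    if len(c)<8: continue
    q=bp('wrist',c[:,0,:],.122)
    o=least_squares(lambda v:np.hypot(q[:,0]-v[0],q[:,1]-v[1])-v[2],[*q[:,:2].mean(0),.01]);print(len(c),c[:,0].mean(0).round(1),'fit',o.x.round(4),'rms',np.sqrt((o.fun**2).mean()).round(4))
H=[]
for (u,v) in((312,59),(305,113)):
    w=np.clip(90-g[v-5:v+6,u-5:u+6],0,None); yy,xx=np.mgrid[v-5:v+6,u-5:u+6]; H.append([(w*xx).sum()/w.sum(),(w*yy).sum()/w.sum()])
print('holes px',H); h=bp('wrist',H,.122); print(h.round(4),h.mean(0),np.linalg.norm(h[0]-h[1]),np.arctan2(*(h[1]-h[0])[1::-1]))
cv2.imwrite('pics/w5z.png',cv2.resize(im[40:130,260:360],None,fx=6,fy=6,interpolation=cv2.INTER_CUBIC))
h=bp('wrist',H,.116);print('deep',h.round(4),h.mean(0),np.linalg.norm(h[0]-h[1]),np.arctan2(*(h[1]-h[0])[1::-1]))
E
```

```text
192 [308.1  85.9] fit [ 0.5241 -0.0275  0.0264] rms 0.0002
19 [304.7 112.7] fit [ 0.5456 -0.0288  0.0027] rms 0.0002
118 [308.2  85.7] fit [ 0.5243 -0.0272  0.0161] rms 0.0002
19 [312.3  59.3] fit [ 0.503  -0.0253  0.0027] rms 0.0002
holes px [[np.float64(312.18555417185553), np.float64(59.25591531755915)], [np.float64(304.74691358024694), np.float64(112.57912457912458)]]
[[ 0.5031 -0.0255  0.122 ]
 [ 0.5456 -0.0288  0.122 ]] [ 0.52433888 -0.02713969  0.122     ] 0.04270430114029294 -0.07815202470098069
deep [[ 0.5019 -0.0258  0.116 ]
 [ 0.5456 -0.0292  0.116 ]] [ 0.52375653 -0.02746636  0.116     ] 0.04375915045157295 -0.07815202470098093
```

View pics/w5z.png

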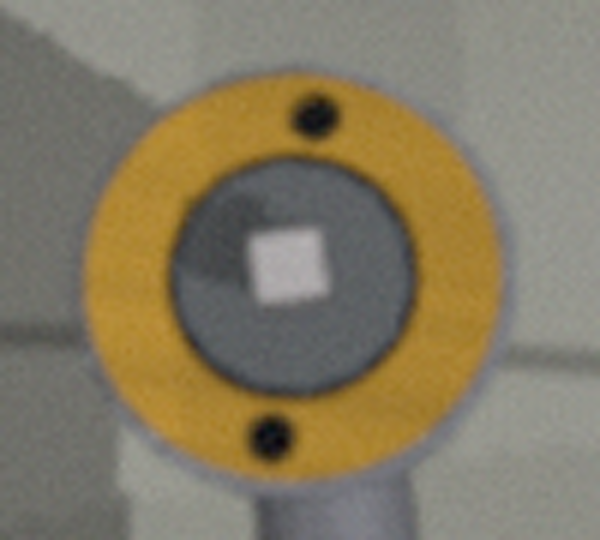

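```bash
python3 -m jog '[[0,0,0,0.0109,1],[0,0,0,0.0109,1],[-0.002,-0.008,0,0,1],[-0.004,-0.014,0,0,1],[-0.004,-0.016,0,0,1],[-0.004,-0.016,0,0,1],[-0.004,-0.014,0,0,1],[-0.004,-0.014,0,0,1],[-0.0025,-0.008,0,0,1],[0,0,0.01,0,1],[0,0,0.015,0,1],[0,0,0.01,0,1],[0,0,0.004,0,1],[0,0,0,0,1],[0,0,0,0,1],[0,0,0,0,1]]'
cat >> h.py <<'E'
def st(tgt=None,yaw=None):
    s=r.get_state();R=Ro.from_quat(s['eef_rot']).as_matrix();p=np.array(s['tool_pos'])
    a=np.arctan2(R[1,0],R[0,0])-np.pi/2
    print('t',s['clock'],'p',p.round(5),'spyaw',a.round(4),'tilt',R[:2,2].round(4),'F',np.round(s['contact_force'],2),'M',np.round(s['moment'],3),'q7',round(s['q'][6],2),'op',round(s['opening']*88,2))
    if tgt is not None: print('tool delta mm',((np.array(tgt)-p)@R*1000).round(2), 'turn', None if yaw is None else round((a-yaw)/2/np.pi,5))
    return s
E
python3 - <<'E'
from h import *
st([.5245,-.0284,.1680],-.079)
save('s6','scene');save('t6','top');save('w6','wrist')
im=cv2.imread('pics/s6.png'); cv2.imwrite('pics/s6z.png',cv2.resize(im[150:270,200:340],None,fx=5,fy=5,interpolation=cv2.INTER_CUBIC))
E
```

```text
clock: 12.4
tool_pos: [0.5259, -0.0277, 0.181]
eef_rot: [0.734, 0.679, 0.0, 0.0]
contact_force: [-0.2, 0.0, -2.0]
opening: 0.178
t 12.4 p [ 0.52591 -0.02768  0.18104] spyaw -0.0786 tilt [0.0009 0.0002] F [-0.23  0.02 -2.04] M [ 0.059 -0.113 -0.001] q7 0.71 op 15.68
tool delta mm [-0.83 -1.36 13.04] turn 6e-05
```

View pics/s6z.png

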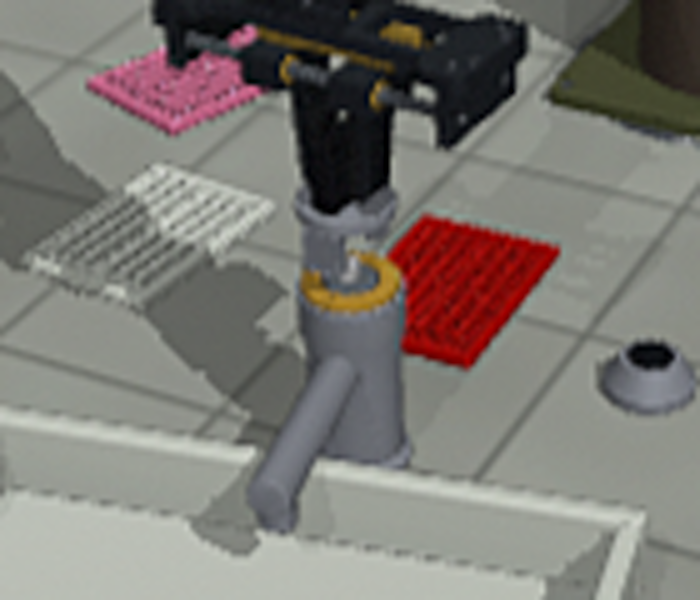

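View pics/w6.png

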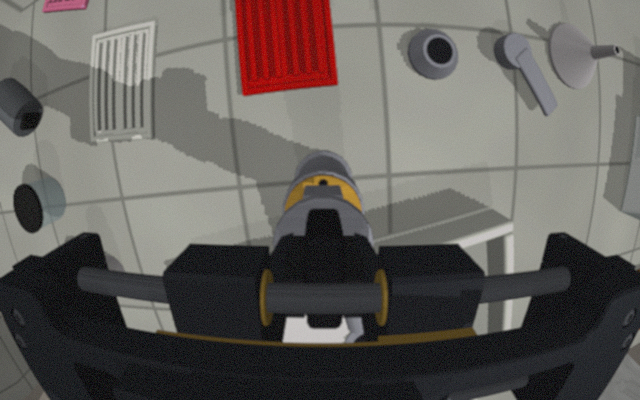

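```bash
python3 - <<'E'
from h import *
im=cv2.imread('pics/w6.png'); cv2.imwrite('pics/w6z.png',cv2.resize(im[145:235,270:375],None,fx=7,fy=6,interpolation=cv2.INTER_CUBIC))
E
```

```text
(no output)
```

View pics/w6z.png

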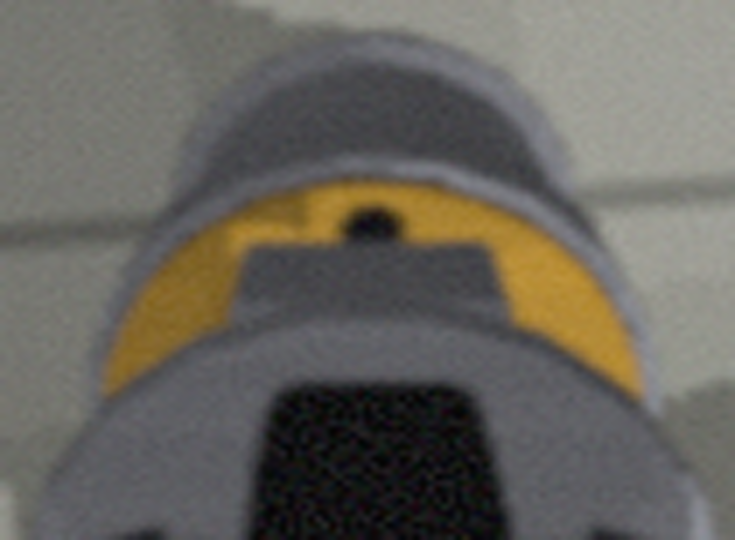

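```bash
python3 - <<'E'
from h import *
s=st();R=Ro.from_quat(s['eef_rot']).as_matrix();p=np.array(s['tool_pos'])
z=lambda x,y:((x+.5)/7-.5+270,(y+.5)/6-.5+145)
hz=p[2]-.0462+.0055
print('foot',((bp('wrist',[z(245,244),z(491,244)],hz)-p)@R*1000).round(2))
print('hole',((bp('wrist',[z(371,207),z(345,225),z(398,225),z(371,226)],.122)-p)@R*1000).round(2))
print('ring edge top',((bp('wrist',[z(371,181)],.122)-p)@R*1000).round(2))
E
```

```text
t 12.55 p [ 0.52573 -0.02788  0.18107] spyaw -0.0788 tilt [ 0.0008 -0.0001] F [-0.2   0.3  -1.84] M [ 0.073 -0.091 -0.008] q7 0.71 op 15.62
foot [[-10.12 -26.59  40.68]
 [ 11.57 -26.61  40.68]]
hole [[  0.94 -26.68  59.05]
 [ -1.57 -24.61  59.05]
 [  3.55 -24.61  59.05]
 [  0.94 -24.5   59.05]]
ring edge top [[  0.94 -29.66  59.05]]
```

```bash
python3 -m jog '[[0,-0.0019,0,0,1],[0,0,0.005,0,1],[0,0,0.003,0,1],[0,0,0.002,0,1],[0,0,0,0,1],[0,0,0,0,1],[0,0,0,0,1]]'
python3 - <<'E'
from h import *
s=st([.5245,-.0284,.1680],-.079);R=Ro.from_quat(s['eef_rot']).as_matrix();p=np.array(s['tool_pos'])
save('w7','wrist')
im=cv2.imread('pics/w7.png'); cv2.imwrite('pics/w7z.png',cv2.resize(im[145:235,270:375],None,fx=7,fy=6,interpolation=cv2.INTER_CUBIC))
E
```

```text
clock: 13.25
tool_pos: [0.5237, -0.0277, 0.1708]
eef_rot: [0.734, 0.679, 0.0, 0.0]
contact_force: [0.3, 0.7, -2.1]
opening: 0.175
t 13.25 p [ 0.52368 -0.02773  0.17078] spyaw -0.0787 tilt [ 0.0002 -0.    ] F [ 0.3   0.72 -2.07] M [ 0.082 -0.104 -0.008] q7 0.69 op 15.38
tool delta mm [-0.61  0.87  2.78] turn 4e-05
```

View pics/w7z.png

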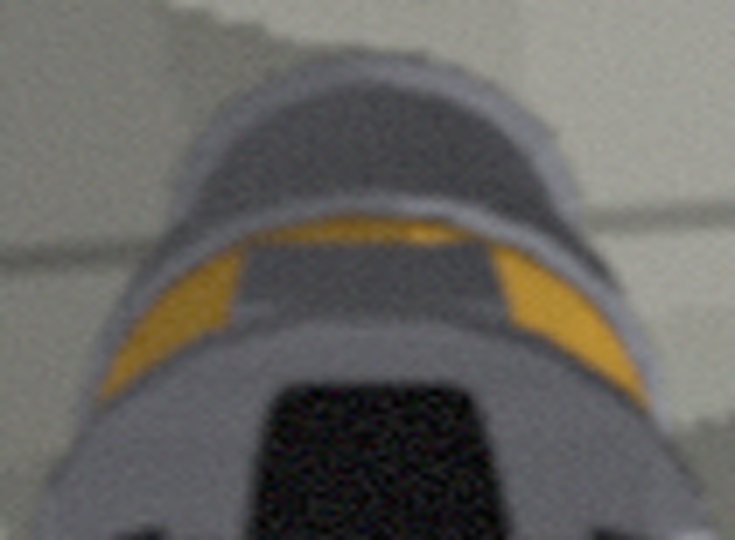

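```bash
python3 - <<'E'
from h import *
from scipy.optimize import least_squares
s=st();R=Ro.from_quat(s['eef_rot']).as_matrix();p=np.array(s['tool_pos'])
z=lambda x,y:((x+.5)/7-.5+270,(y+.5)/6-.5+145)
hz=p[2]-.0462+.0055
print('foot',((bp('wrist',[z(245,244),z(491,244)],hz)-p)@R*1000).round(2))
q=((bp('wrist',[z(100,393),z(135,332),z(180,283),z(240,240),z(370,215),z(500,240),z(560,280),z(610,335),z(648,395)],.122)-p)@R*1000)
print(q.round(2).tolist())
o=least_squares(lambda v:np.hypot(q[:,0]-v[0],q[:,1]-v[1])-v[2],[0,0,27]);print(o.x,o.fun.round(2))
o=least_squares(lambda v:np.hypot(q[:,0]-v[0],q[:,1]-v[1])-26.5,[0,0]);print(o.x,o.fun.round(2))
E
```

```text
t 13.3 p [ 0.52369 -0.02771  0.17081] spyaw -0.0788 tilt [0.0003 0.    ] F [-0.3  -0.46 -2.54] M [ 0.059 -0.115  0.008] q7 0.69 op 15.21
foot [[-10.14 -26.58  40.69]
 [ 11.55 -26.6   40.69]]
[[-24.65, -7.94, 48.81], [-21.1, -14.92, 48.8], [-16.75, -20.43, 48.8], [-11.1, -25.18, 48.8], [0.86, -27.92, 48.8], [12.81, -25.2, 48.8], [18.44, -20.79, 48.8], [23.28, -14.63, 48.81], [27.11, -7.76, 48.81]]
[ 1.08406898 -1.3892042  26.3447973 ] [ 0.21 -0.36 -0.26  0.39  0.19  0.2  -0.31 -0.5   0.45]
[ 1.08385336 -1.18197812] [ 0.1  -0.4  -0.27  0.42  0.24  0.23 -0.31 -0.55  0.35]
```

```bash
python3 -m jog '[[0,0,0.001,0,1],[0,0,0.001,0,1],[0,0,0.0005,0,1],[0,0,0,0,1],[0,0,0,0,1]]'; python3 - <<'E'
from h import *
k=r.get_calibration('wrist');s=st();R=Ro.from_quat(s['eef_rot']).as_matrix();p=np.array(s['tool_pos'])
print((-np.array(k['R']).T@k['t']-p)@R*1000)
E
```

```text
clock: 13.8
tool_pos: [0.5236, -0.0278, 0.1682]
eef_rot: [0.734, 0.679, -0.0, 0.0]
contact_force: [-0.2, -0.1, -1.6]
opening: 0.173
t 13.8 p [ 0.5236  -0.02777  0.16821] spyaw -0.0788 tilt [ 0.     -0.0001] F [-0.22 -0.13 -1.62] M [ 0.029 -0.07  -0.033] q7 0.69 op 15.25
[   1.45624248  -68.88171143 -145.54850662]
```

```bash
python3 -m jog '[[0,0,0.0005,0,1],[0,0,0.0005,0,1],[0,0,0,0,1],[0,0,0,0,1]]'; python3 -m jog '[[0,0,0.0005,0,1],[0,0,0.0005,0,1],[0,0,0,0,1],[0,0,0,0,1]]'; python3 - <<'E'
from h import *
st()
E
```

```text
clock: 14.2
tool_pos: [0.5236, -0.0278, 0.1672]
eef_rot: [0.734, 0.679, -0.0, 0.0]
contact_force: [0.1, -0.1, -3.3]
opening: 0.175
clock: 14.6
tool_pos: [0.5236, -0.0278, 0.1662]
eef_rot: [0.734, 0.679, -0.0, 0.0]
contact_force: [0.3, -0.3, -2.2]
opening: 0.174
t 14.6 p [ 0.52357 -0.02777  0.16621] spyaw -0.0788 tilt [ 0.     -0.0001] F [ 0.32 -0.3  -2.2 ] M [ 0.031 -0.165  0.033] q7 0.68 op 15.35
```

```bash
python3 -m jog '[[0,0,0.0005,0,1],[0,0,0.0005,0,1],[0,0,0,0,1],[0,0,0,0,1]]'; python3 -m jog '[[0,0,0.0005,0,1],[0,0,0.0005,0,1],[0,0,0,0,1],[0,0,0,0,1]]'; python3 - <<'E'
from h import *
st()
E
```

```text
clock: 15.0
tool_pos: [0.5236, -0.0278, 0.1652]
eef_rot: [0.734, 0.679, -0.0, 0.0]
contact_force: [-0.2, -0.2, -2.3]
opening: 0.176
clock: 15.4
tool_pos: [0.5236, -0.0278, 0.1642]
eef_rot: [0.734, 0.679, -0.0, 0.0]
contact_force: [0.8, -0.5, -2.4]
opening: 0.174
t 15.4 p [ 0.52358 -0.02777  0.1642 ] spyaw -0.0788 tilt [ 0.     -0.0001] F [ 0.84 -0.51 -2.44] M [ 0.088 -0.141  0.013] q7 0.68 op 15.31
```

```bash
python3 -m jog '[[0,0,0.0005,0,1],[0,0,0.0005,0,1],[0,0,0,0,1],[0,0,0,0,1]]'; python3 -m jog '[[0,0,0.0005,0,1],[0,0,0,0,1],[0,0,0,0,1]]'; python3 - <<'E'
from h import *
st()
save('w8','wrist');save('s8','scene')
im=cv2.imread('pics/w8.png'); cv2.imwrite('pics/w8z.png',cv2.resize(im[145:235,270:375],None,fx=7,fy=6,interpolation=cv2.INTER_CUBIC))
im=cv2.imread('pics/s8.png'); cv2.imwrite('pics/s8z.png',cv2.resize(im[150:250,200:340],None,fx=5,fy=5,interpolation=cv2.INTER_CUBIC))
E
```

```text
clock: 15.8
tool_pos: [0.5236, -0.0278, 0.1632]
eef_rot: [0.734, 0.679, -0.0, 0.0]
contact_force: [0.7, -0.9, -1.7]
opening: 0.175
clock: 16.1
tool_pos: [0.5236, -0.0278, 0.1628]
eef_rot: [0.734, 0.679, 0.0, 0.0]
contact_force: [1.0, -0.4, -2.5]
opening: 0.178
t 16.1 p [ 0.52363 -0.02779  0.16277] spyaw -0.0788 tilt [ 0.0002 -0.0001] F [ 0.98 -0.43 -2.53] M [ 0.05  -0.157 -0.035] q7 0.68 op 15.66
```

View pics/w8z.png

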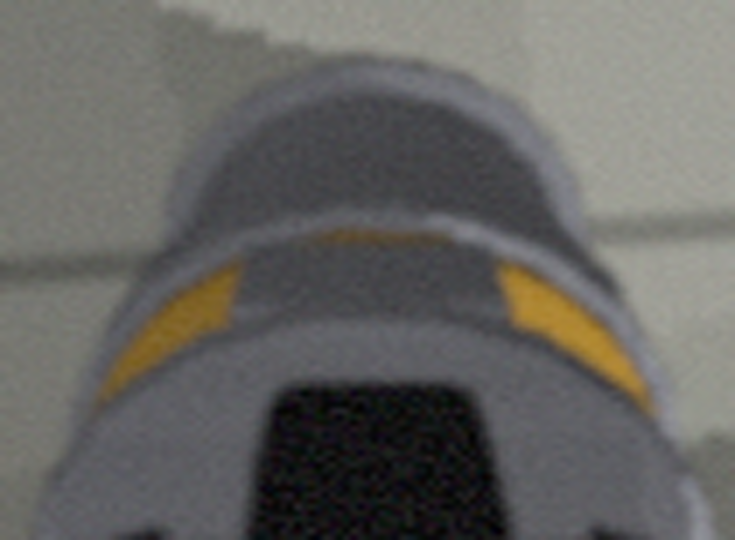

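View pics/s8z.png

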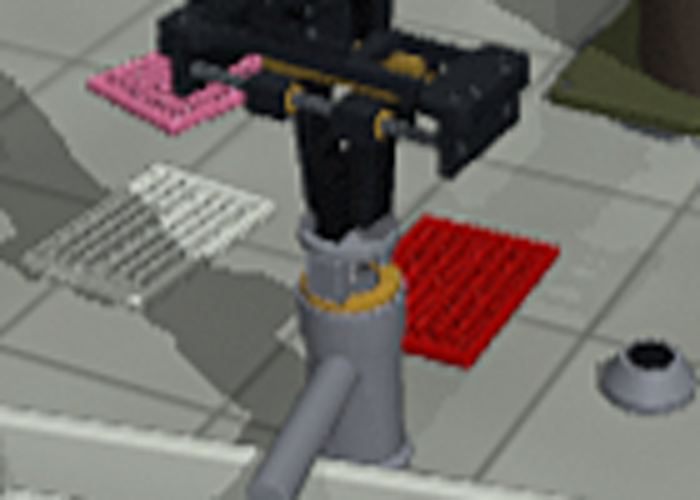

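```bash
python3 -m jog '[[0,0,0.0005,0,1],[0,0,0,0,1],[0,0,0,0,1]]';python3 -m jog '[[0,0,0.0005,0,1],[0,0,0,0,1],[0,0,0,0,1]]'; python3 - <<'E'
from h import *
st()
E
```

```text
clock: 16.5
tool_pos: [0.5237, -0.0278, 0.1626]
eef_rot: [0.734, 0.679, 0.0, 0.0]
contact_force: [-0.9, -0.8, 3.7]
opening: 0.18
clock: 16.8
tool_pos: [0.5238, -0.0277, 0.1625]
eef_rot: [0.734, 0.679, 0.0, 0.001]
contact_force: [-2.6, -0.8, 8.7]
opening: 0.177
t 16.8 p [ 0.52376 -0.02773  0.16251] spyaw -0.0788 tilt [ 0.0009 -0.0006] F [-2.62 -0.75  8.72] M [-0.136  0.352 -0.05 ] q7 0.68 op 15.59
```

```bash
python3 -m jog '[[0,0,-0.0004,0.005,1],[0,0,0,0.008,1],[0,0,0,0.008,1],[0,0,0,0.008,1],[0,0,0,0,1]]' 60; python3 - <<'E'
from h import *
st()
E
```

```text
clock: 17.3
tool_pos: [0.5241, -0.0272, 0.1626]
eef_rot: [0.793, 0.609, 0.001, 0.0]
contact_force: [-0.4, 0.3, 4.6]
opening: 0.177
t 17.3 p [ 0.52407 -0.02721  0.16256] spyaw -0.2605 tilt [0.0014 0.0004] F [-0.44  0.29  4.64] M [ 0.202 -0.054  0.062] q7 0.53 op 15.55
```

```bash
python3 -m jog '[[0,0,0,0.008,1],[0,0,0,0.008,1],[0,0,0,0.008,1],[0,0,0,0.008,1],[0,0,0,0.006,1],[0,0,0,0,1]]'; python3 - <<'E'
from h import *
st()
E
```

```text
clock: 17.9
tool_pos: [0.5243, -0.0272, 0.1625]
eef_rot: [0.86, 0.511, 0.001, 0.0]
contact_force: [1.2, 0.6, 5.4]
opening: 0.174
t 17.9 p [ 0.52429 -0.02715  0.16255] spyaw -0.4988 tilt [0.0017 0.0007] F [1.16 0.59 5.42] M [ 0.339 -0.155  0.109] q7 0.34 op 15.33
```

Still free. Now I'll take smaller steps as the stop gets closer.

```bash
for i in 1; do python3 -m jog '[[0,0,0,0.004,1],[0,0,0,0.004,1],[0,0,0,0.002,1],[0,0,0,0,1]]'; done; python3 - <<'E'
from h import *
st()
E
python3 -m jog '[[0,0,0,0.003,1],[0,0,0,0.003,1],[0,0,0,0,1]]'; python3 - <<'E'
from h import *
st()
E
```

```text
clock: 18.3
tool_pos: [0.5244, -0.0271, 0.1625]
eef_rot: [0.875, 0.484, 0.001, 0.0]
contact_force: [0.3, 0.9, 5.7]
opening: 0.176
t 18.3 p [ 0.52436 -0.02712  0.16253] spyaw -0.5609 tilt [0.0018 0.0009] F [0.31 0.92 5.66] M [ 0.229 -0.203  0.142] q7 0.29 op 15.49
clock: 18.6
tool_pos: [0.5243, -0.0271, 0.1625]
eef_rot: [0.884, 0.467, 0.001, 0.0]
contact_force: [0.2, 0.6, 5.4]
opening: 0.181
t 18.6 p [ 0.52435 -0.02714  0.16252] spyaw -0.5987 tilt [0.0018 0.0009] F [0.21 0.65 5.37] M [ 0.281 -0.211  0.129] q7 0.26 op 15.91
```

```bash
cat > m.py <<'E'
from h import *
s=r.get_state();R=Ro.from_quat(s['eef_rot']).as_matrix()
print('yaw',round(np.arctan2(R[1,0],R[0,0])-np.pi/2,4),'F',np.round(s['contact_force'],2),'M',np.round(s['moment'],3),'p',np.round(s['tool_pos'],4))
E
python3 -m jog '[[0,0,0,0.003,1],[0,0,0,0,1]]' >/dev/null; python3 m.py
python3 -m jog '[[0,0,0,0.003,1],[0,0,0,0,1]]' >/dev/null; python3 m.py
python3 -m jog '[[0,0,0,0.003,1],[0,0,0,0,1]]' >/dev/null; python3 m.py
```

```text
yaw -0.6175 F [0.1  0.94 5.35] M [ 0.343 -0.184  0.115] p [ 0.5244 -0.0271  0.1626]
yaw -0.6364 F [0.31 1.01 4.85] M [ 0.315 -0.265  0.141] p [ 0.5244 -0.0271  0.1625]
yaw -0.6552 F [0.61 0.34 5.67] M [ 0.272 -0.24   0.126] p [ 0.5244 -0.0271  0.1625]
```

```bash

python3 -m jog '[[0,0,0,0.003,1],[0,0,0,0,1]]' >/dev/null; python3 m.py
python3 -m jog '[[0,0,0,0.003,1],[0,0,0,0,1]]' >/dev/null; python3 m.py
python3 -m jog '[[0,0,0,0.003,1],[0,0,0,0,1]]' >/dev/null; python3 m.py
```

```text
yaw -0.674 F [0.3  0.9  5.49] M [ 0.302 -0.231  0.163] p [ 0.5244 -0.0271  0.1625]
yaw -0.6929 F [-0.02  0.57  4.88] M [ 0.278 -0.25   0.149] p [ 0.5244 -0.0271  0.1625]
yaw -0.7117 F [-0.08  1.29  5.28] M [ 0.332 -0.314  0.201] p [ 0.5245 -0.0271  0.1625]
```

```bash

python3 -m jog '[[0,0,0,0.003,1],[0,0,0,0,1]]' >/dev/null; python3 m.py
python3 -m jog '[[0,0,0,0.002,1],[0,0,0,0,1]]' >/dev/null; python3 m.py
python3 -c "
from h import *
save('w9','wrist')"
```

```text
yaw -0.7306 F [1.32 1.32 5.34] M [ 0.289 -0.279  0.172] p [ 0.5245 -0.0271  0.1625]
yaw -0.743 F [0.58 1.32 5.29] M [ 0.321 -0.243  0.149] p [ 0.5245 -0.0271  0.1625]
```

View pics/w9.png

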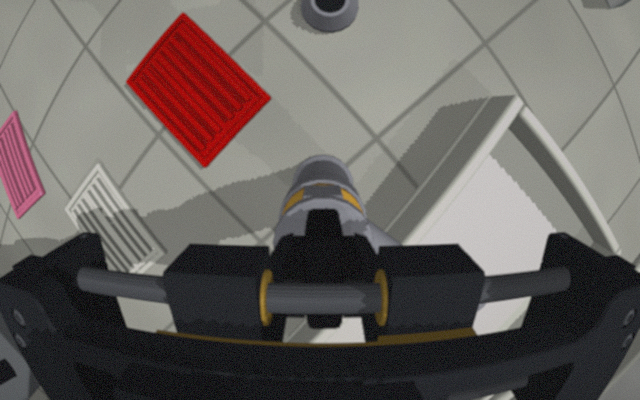

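```bash

for i in 1; do
python3 -m jog '[[0,0,0,0.003,1],[0,0,0,0,1]]' >/dev/null; python3 m.py
python3 -m jog '[[0,0,0,0.003,1],[0,0,0,0,1]]' >/dev/null; python3 m.py
python3 -m jog '[[0,0,0,0.003,1],[0,0,0,0,1]]' >/dev/null; python3 m.py; done
```

```text
yaw -0.762 F [0.39 0.71 4.85] M [ 0.288 -0.283  0.139] p [ 0.5245 -0.0271  0.1625]
yaw -0.7808 F [0.96 0.97 4.73] M [ 0.337 -0.285  0.159] p [ 0.5246 -0.0271  0.1625]
yaw -0.7997 F [0.31 0.98 5.17] M [ 0.28  -0.338  0.196] p [ 0.5246 -0.0271  0.1626]
```

```bash

python3 -m jog '[[0,0,0,0.003,1],[0,0,0,0,1]]' >/dev/null; python3 m.py
python3 -m jog '[[0,0,0,0.003,1],[0,0,0,0,1]]' >/dev/null; python3 m.py
python3 -m jog '[[0,0,0,0.003,1],[0,0,0,0,1]]' >/dev/null; python3 m.py
```

```text
yaw -0.8185 F [-0.8   0.85  5.27] M [ 0.287 -0.29   0.139] p [ 0.5246 -0.027   0.1626]
yaw -0.8368 F [ 0.3  -0.31  5.83] M [ 0.236 -0.36   0.314] p [ 0.5246 -0.0271  0.1625]
yaw -0.8549 F [0.56 0.75 5.13] M [ 0.217 -0.417  0.491] p [ 0.5246 -0.0271  0.1626]
```

```bash

python3 -m jog '[[0,0,0,0.002,1],[0,0,0,0,1]]' >/dev/null; python3 m.py
python3 -m jog '[[0,0,0,0.001,1],[0,0,0,0,1],[0,0,0,0,1]]' >/dev/null; python3 m.py; python3 -m jog '[[0,0,0,0,1]]'>/dev/null;python3 m.py
```

```text
yaw -0.8668 F [0.96 0.82 6.3 ] M [ 0.193 -0.443  0.629] p [ 0.5246 -0.0271  0.1625]
yaw -0.8726 F [0.42 0.94 5.81] M [ 0.194 -0.426  0.806] p [ 0.5247 -0.0272  0.1625]
yaw -0.8726 F [0.68 0.09 4.25] M [ 0.154 -0.406  0.691] p [ 0.5247 -0.0272  0.1625]
```

```bash
python3 -c "
from h import *
save('w10','wrist')
im=cv2.imread('pics/w10.png'); cv2.imwrite('pics/w10z.png',cv2.resize(im[145:235,270:375],None,fx=7,fy=6,interpolation=cv2.INTER_CUBIC))"
python3 -m jog '[[0,0,0,-0.004,1],[0,0,0,-0.003,1],[0,0,0,0,1]]' >/dev/null; python3 m.py
python3 -m jog '[[0,0,0,-0.002,1],[0,0,0,0,1]]' >/dev/null; python3 m.py
```

```text
yaw -0.8308 F [1.29 0.95 7.01] M [ 0.299 -0.445  0.172] p [ 0.5246 -0.0272  0.1625]
yaw -0.819 F [1.52 0.98 5.27] M [ 0.325 -0.487  0.021] p [ 0.5246 -0.0272  0.1625]
```

View pics/w10z.png

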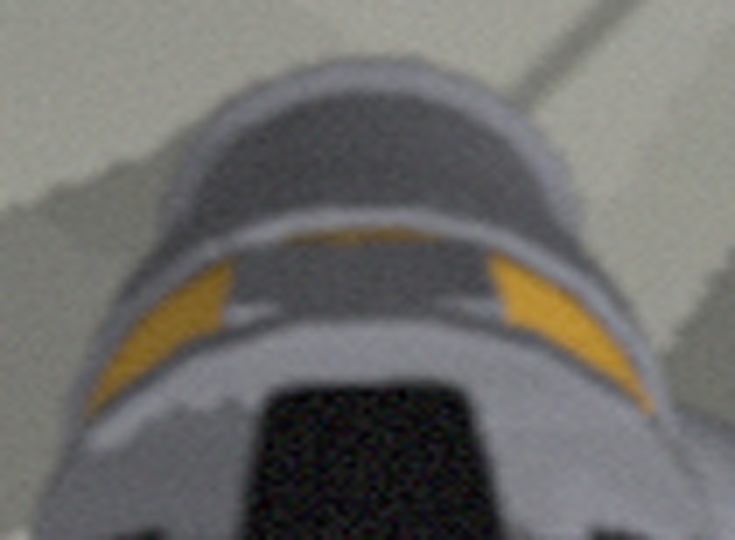

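```bash
python3 -m jog '[[0,0,0,-0.001,1],[0,0,-0.001,0,1],[0,0,-0.001,0,1],[0,0,-0.001,0,1]]' >/dev/null; python3 m.py
python3 -m jog '[[0,0,-0.002,0,1],[0,0,-0.002,0,1],[0,0,-0.002,0,1],[0,0,-0.004,0,1],[0,0,-0.01,0,1],[0,0,-0.015,0,1],[0,0,-0.015,0,1],[0,0,-0.01,0,1],[0,0,0,0,1]]' >/dev/null; python3 - <<'E'
from h import *
st([.5246+.09,.02,.22],0)
E
```

```text
yaw -0.8136 F [ 3.99  2.24 -4.16] M [ 0.534 -1.126  0.082] p [ 0.5242 -0.0275  0.1648]
t 23.9 p [ 0.52432 -0.02772  0.22671] spyaw -0.8143 tilt [ 0.0028 -0.0002] F [-0.37  0.42 -2.39] M [ 0.002 -0.199 -0.047] q7 0.18 op 15.57
tool delta mm [98.4  27.25  6.95] turn -0.1296
```

```bash
python3 -m jog '[[0,0.01,0,0,1],[0,0.02,0,0,1],[0,0.02,0,0,1],[0,0.02,0,0,1],[0,0.01,0,0,1],[0,0.005,0,0,1],[0,0,0,0,1],[0,0,0,0,1]]' >/dev/null; python3 - <<'E'
from h import *
st()
im=save('w11','wrist')[:,:,::-1].copy()
cv2.imwrite('pics/w11z.png',cv2.resize(im[40:250,230:410],None,fx=3,fy=2.8,interpolation=cv2.INTER_CUBIC))
E
```

```text
t 24.7 p [ 0.58131 -0.0887   0.22495] spyaw -0.8127 tilt [-0.0009  0.0005] F [-0.01 -0.39 -2.85] M [ 0.002 -0.094  0.001] q7 0.33 op 15.44
```

View pics/w11.png

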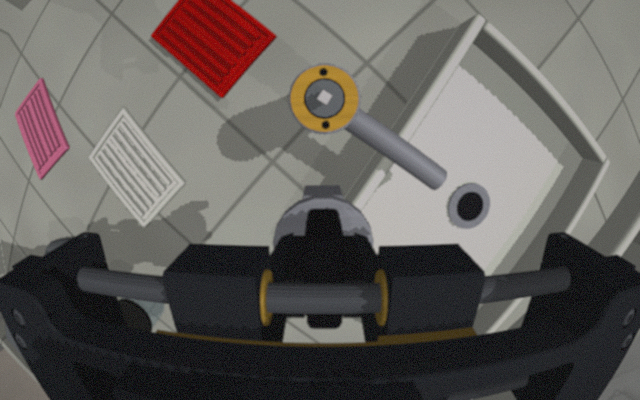

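View pics/w11z.png

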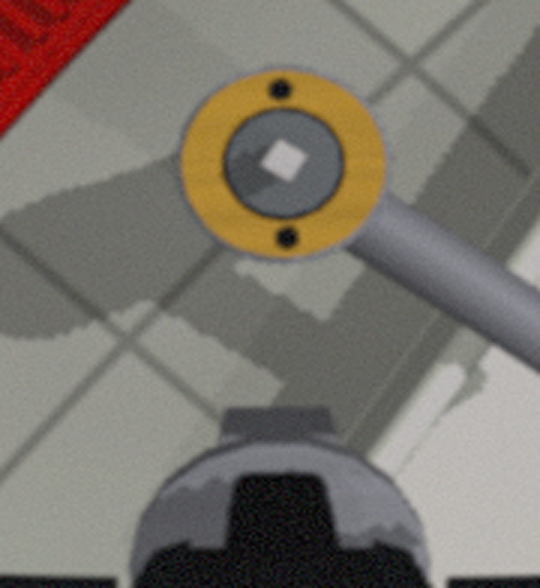

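```bash
python3 - <<'E'
from h import *
from scipy.optimize import least_squares
im=cv2.imread('pics/w11.png');g=im.max(2).astype(float)
s=st();R=Ro.from_quat(s['eef_rot']).as_matrix();p=np.array(s['tool_pos'])
H=[]
for (u,v) in((323,72),(326,125)):
    w=np.clip(90-g[v-5:v+6,u-5:u+6],0,None); yy,xx=np.mgrid[v-5:v+6,u-5:u+6]; H.append([(w*xx).sum()/w.sum(),(w*yy).sum()/w.sum()])
h=bp('wrist',H,.122); print(np.round(H,1).tolist(),h.round(4).tolist(),h.mean(0),np.linalg.norm(h[0]-h[1]),np.arctan2(*(h[1]-h[0])[1::-1]))
# dish corners from top image
z=lambda x,y:((x+.5)/3-.5+230,(y+.5)/2.8-.5+40)
hz=p[2]-.0462+.0055
print('foot',((bp('wrist',[z(226,410),z(332,408)],hz)-p)@R*1000).round(2))
c=np.array([.3839,-.2595]);
E
```

```text
t 24.75 p [ 0.58135 -0.08857  0.22509] spyaw -0.8124 tilt [-0.0007  0.0005] F [-0.4   0.52 -2.88] M [ 0.021 -0.069  0.003] q7 0.33 op 15.5
[[323.0, 71.6], [325.2, 124.4]] [[0.5087, -0.0118, 0.122], [0.5394, -0.0415, 0.122]] [ 0.52407044 -0.02660918  0.122     ] 0.04267174806732513 -0.7694704424520372
foot [[-10.81 -26.81  40.72]
 [ 11.01 -27.28  40.72]]
```

```bash
python3 - <<'E'
from h import *
import json
# emulate w2 camera: tool-frame camera extrinsics from the current pose
k=r.get_calibration('wrist'); s=r.get_state(); Rt=Ro.from_quat(s['eef_rot']).as_matrix(); p=np.array(s['tool_pos'])
Rc=np.array(k['R'])@Rt; C=(-np.array(k['R']).T@k['t']-p)@Rt
np.savez('cam.npz',Rc=Rc,C=C)
def bpt(uv,z,tp,a):
    c,sn=np.cos(a),np.sin(a); R=np.array([[-sn,c,0],[c,sn,0],[0,0,-1.]]) # columns: tool x=( -sin yaw, cos yaw), y=(cos,sin)
    K=np.array(k['mtx']); x=(np.array(uv,float)-K[:2,2])/K[0,0]; rr=np.linalg.norm(x,axis=1)
    d=np.c_[x*(np.sin(rr)/rr)[:,None],np.cos(rr)]@Rc@R.T; c0=np.array(tp)+R@C
    return c0+d*((z-c0[2])/d[:,2])[:,None]
z=lambda x,y:((x+.5)/5-.5+280,(y+.5)/4.6-.5+120)
q=bpt([z(103,42),z(500,93),z(405,567),z(47,525)],.014,[.36287,-.27239,.23871],.023)
print(q.round(4),q.mean(0))
print([np.linalg.norm(q[i]-q[i-1]).round(4) for i in range(4)],[np.arctan2(*(a-b)[1::-1]).round(3) for a,b in((q[3],q[0]),(q[2],q[1]))],[np.arctan2(*(a-b)[1::-1]).round(3) for a,b in((q[0],q[1]),(q[3],q[2]))])
E
```

```text
[[ 0.3088 -0.3007  0.014 ]
 [ 0.3192 -0.2052  0.014 ]
 [ 0.4529 -0.2211  0.014 ]
 [ 0.4423 -0.3143  0.014 ]] [ 0.38081527 -0.26031335  0.014     ]
[np.float64(0.1341), np.float64(0.0961), np.float64(0.1347), np.float64(0.0938)] [np.float64(-0.102), np.float64(-0.119)] [np.float64(-1.679), np.float64(-1.685)]
```

```bash
python3 -m jog '[[0,0,0,-0.0184,1],[0,0,0,-0.0184,1],[0,0,0,-0.0184,1],[0,0,0,-0.0184,1],[0,0,0,-0.0184,1],[0,0,0,-0.0185,1],[-0.008,-0.0075,0,0,1],[-0.0162,-0.0147,0,0,1],[-0.0162,-0.0147,0,0,1],[-0.0162,-0.0147,0,0,1],[-0.0162,-0.0147,0,0,1],[-0.0162,-0.0147,0,0,1],[-0.0162,-0.0147,0,0,1],[-0.0162,-0.0147,0,0,1],[-0.0162,-0.0147,0,0,1],[-0.0162,-0.0147,0,0,1],[-0.0162,-0.0147,0,0,1],[-0.0162,-0.0147,0,0,1],[-0.008,-0.0075,0,0,1],[0,0,0,0,1]]' >/dev/null; python3 -m jog '[[0,0,0,0,1]]' >/dev/null; python3 - <<'E'
from h import *
st([.3825,-.260,.10],-.12)
E
```

```text
t 26.85 p [ 0.38398 -0.26073  0.22547] spyaw -0.1201 tilt [0.0014 0.0001] F [ 0.4   0.36 -3.4 ] M [ 0.004 -0.201 -0.028] q7 1.19 op 15.57
tool delta mm [  0.51  -1.72 125.47] turn -1e-05
```

Descending to about 25 mm above the seat, and then I'll look at the alignment.

```bash
python3 -m jog '[[0.0005,-0.0017,0.01,0,1],[0,0,0.02,0,1],[0,0,0.025,0,1],[0,0,0.025,0,1],[0,0,0.025,0,1],[0,0,0.02,0,1],[0,0,0.015,0,1],[0,0,0.008,0,1],[0,0,0,0,1],[0,0,0,0,1],[0,0,0,0,1]]' >/dev/null; python3 - <<'E'
from h import *
st([.3825,-.260,.0547],-.12)
im=save('w12','wrist')[:,:,::-1]; im2=save('s12','scene')[:,:,::-1]
cv2.imwrite('pics/w12z.png',cv2.resize(im[120:260,230:410],None,fx=4,fy=4,interpolation=cv2.INTER_CUBIC))
cv2.imwrite('pics/s12z.png',cv2.resize(im2[140:230,180:290],None,fx=6,fy=6,interpolation=cv2.INTER_CUBIC))
E
```

```text
t 27.95 p [ 0.38233 -0.26029  0.07745] spyaw -0.1191 tilt [ 0.001 -0.   ] F [ 0.21 -0.21 -2.55] M [ 0.056 -0.169  0.029] q7 0.81 op 15.45
tool delta mm [ 0.3   0.11 22.75] turn 0.00014
```

View pics/w12z.png

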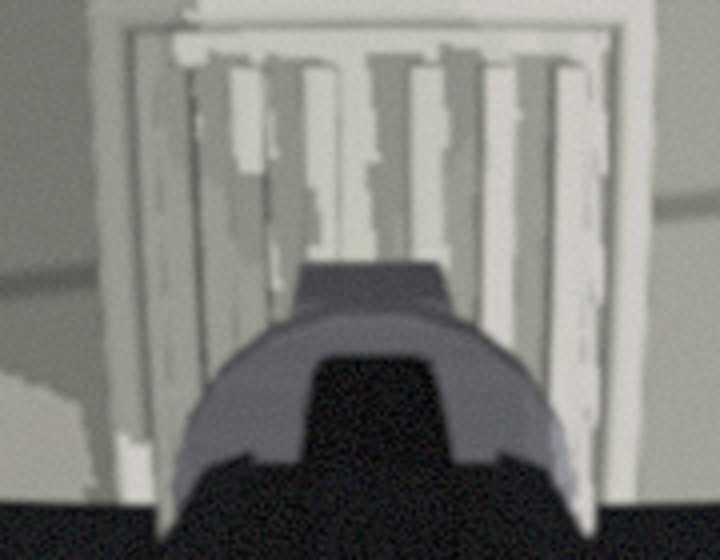

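View pics/s12z.png

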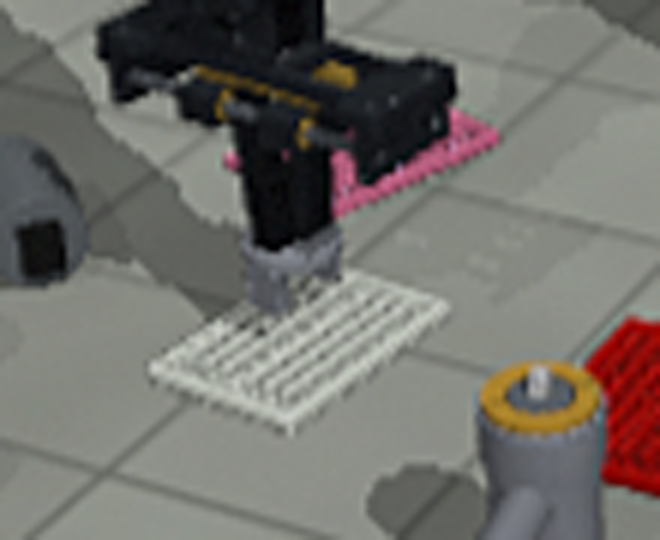

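```bash
python3 - <<'E'
from h import *
s=st();R=Ro.from_quat(s['eef_rot']).as_matrix();p=np.array(s['tool_pos'])
z=lambda x,y:((x+.5)/4-.5+230,(y+.5)/4-.5+120)
hz=p[2]-.0462+.0055
print('foot',((bp('wrist',[z(300,264),z(440,264)],hz)-p)@R*1000).round(2).tolist())
print('groove',((bp('wrist',[z(338,200),z(411,200),z(338,100),z(409,100)],.014)-p)@R*1000).round(2).tolist())
print('edges',((bp('wrist',[z(88,10),z(656,10),z(98,265),z(648,265)],.014)-p)@R*1000).round(2).tolist())
E
```

```text
t 28.05 p [ 0.38212 -0.26061  0.07756] spyaw -0.1196 tilt [ 0.001  -0.0004] F [-0.38 -0.08 -1.4 ] M [ 0.034 -0.154 -0.006] q7 0.81 op 15.53
foot [[-10.11, -26.41, 40.67], [11.49, -26.42, 40.67]]
groove [[-4.88, -32.43, 63.53], [7.61, -32.44, 63.53], [-4.8, -49.62, 63.51], [7.17, -49.63, 63.51]]
edges [[-47.37, -65.75, 63.5], [49.15, -65.81, 63.48], [-47.3, -21.12, 63.55], [49.49, -21.21, 63.53]]
```

```bash
python3 -m jog '[[0.0005,0,0.005,0,1],[0,0,0.005,0,1],[0,0,0.004,0,1],[0,0,0.003,0,1],[0,0,0.002,0,1],[0,0,0.001,0,1],[0,0,0.001,0,1],[0,0,0,0,1],[0,0,0,0,1]]' >/dev/null; python3 m.py
python3 -m jog '[[0,0,0.0005,0,1],[0,0,0.0005,0,1],[0,0,0,0,1]]' >/dev/null; python3 m.py
```

```text
yaw -0.1197 F [ 0.27  1.36 -2.73] M [ 0.072 -0.131  0.019] p [ 0.3818 -0.2601  0.0562]
yaw -0.1197 F [ 0.39 -0.3  -3.23] M [ 0.028 -0.124 -0.004] p [ 0.3818 -0.2601  0.0551]
```

```bash
python3 -m jog '[[0,0,0.0003,0,1],[0,0,0,0,1]]' >/dev/null; python3 m.py
python3 -m jog '[[0,0,0.0003,0,1],[0,0,0,0,1]]' >/dev/null; python3 m.py
python3 -m jog '[[0,0,0.0003,0,1],[0,0,0,0,1]]' >/dev/null; python3 m.py
```

```text
yaw -0.1196 F [ 0.37  0.41 -2.6 ] M [ 0.07  -0.084  0.007] p [ 0.3818 -0.2601  0.0548]
yaw -0.1196 F [-0.21 -0.15 -0.25] M [ 0.102 -0.034 -0.041] p [ 0.3818 -0.2601  0.0547]
yaw -0.1195 F [-1.46 -0.59  4.9 ] M [0.104 0.111 0.032] p [ 0.3818 -0.2602  0.0546]
```

```bash
python3 -m jog '[[0,0,-0.0003,0,1],[0,0,0,0,0.75],[0,0,0,0,0.7],[0,0,0,0,0.6],[0,0,0,0,0.5],[0,0,0,0,0.5]]' ; python3 m.py
python3 -c "
from h import *
im=save('w13','wrist')[:,:,::-1]
cv2.imwrite('pics/w13z.png',cv2.resize(im[120:300,200:440],None,fx=3,fy=3,interpolation=cv2.INTER_CUBIC))"
```

```text
clock: 30.45
tool_pos: [0.3818, -0.2601, 0.0545]
eef_rot: [0.748, 0.664, 0.0, -0.0]
contact_force: [0.3, -0.6, -0.3]
opening: 0.499
yaw -0.1196 F [ 0.27 -0.59 -0.32] M [ 0.056 -0.137 -0.06 ] p [ 0.3818 -0.2601  0.0545]
```

View pics/w13z.png

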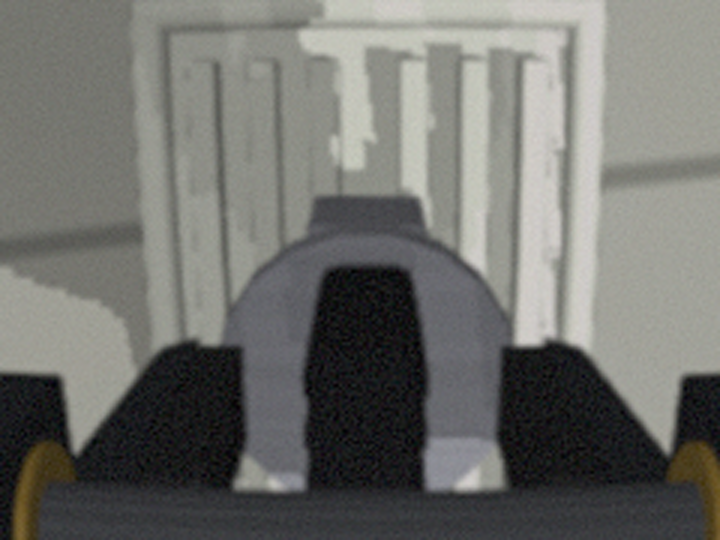

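The spanner is free and upright. Going straight up.

```bash
python3 -m jog '[[0,0,-0.005,0,0.5],[0,0,-0.01,0,0.5],[0,0,-0.02,0,0.5],[0,0,-0.03,0,0.5],[0,0,-0.03,0,0.5],[0,0,-0.03,0,0.3],[0,0,-0.03,0,0],[0,0,-0.02,0,0],[0,0,-0.01,0,0],[0,0,0,0,0],[0,0,0,0,0]]' ; python3 - <<'E'
from h import *
st()
im=save('w14','wrist')[:,:,::-1].copy();save('t14','top'); save('s14','scene')
cv2.imwrite('pics/w14z.png',cv2.resize(im[90:260,250:400],None,fx=4,fy=3.5,interpolation=cv2.INTER_CUBIC))
a=cv2.imread('pics/s14.png'); cv2.imwrite('pics/s14z.png',cv2.resize(a[150:270,180:340],None,fx=5,fy=5,interpolation=cv2.INTER_CUBIC))
g=im.max(2);m=np.zeros(g.shape,bool); m[140:240,305:360]=g[140:240,305:360]<60
n,l,st_,_=cv2.connectedComponentsWithStats(m.astype(np.uint8)); i=1+st_[1:,4].argmax(); m=l==i; print(st_[i])
print(fitbox('wrist',m,[.382,-.26,-.12],.049))
E
```

```text
clock: 31.6
tool_pos: [0.3811, -0.2601, 0.2389]
eef_rot: [0.748, 0.664, -0.0, -0.0]
contact_force: [-0.1, 1.1, -0.5]
opening: 0.995
t 31.6 p [ 0.38114 -0.2601   0.23887] spyaw -0.1197 tilt [-0.0012  0.0003] F [-0.15  1.07 -0.46] M [ 0.07  -0.176 -0.026] q7 1.23 op 87.53
[315 159  16  50 732]
(array([ 0.38046301, -0.25909514, -0.11884123]), np.float64(94.09765625), np.float32(732.0))
```

View pics/w14z.png

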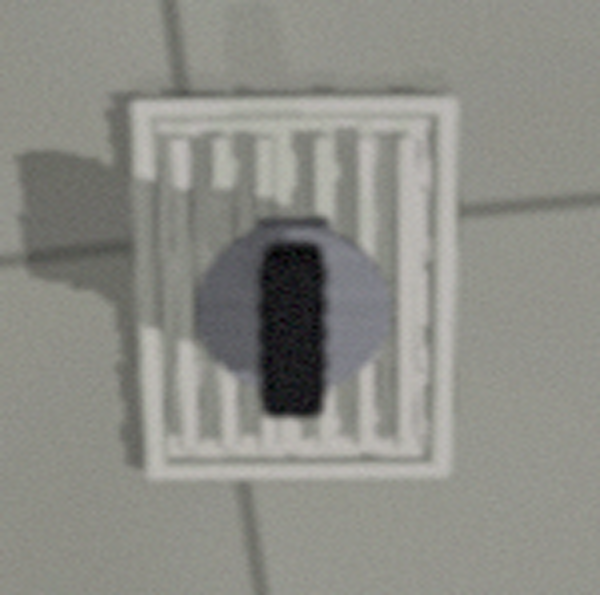

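View pics/s14z.png

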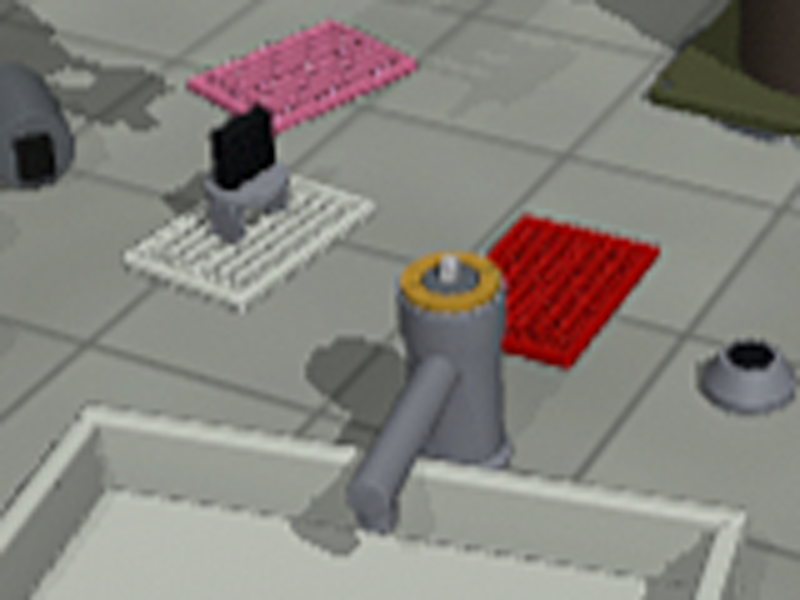

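View pics/t14.png

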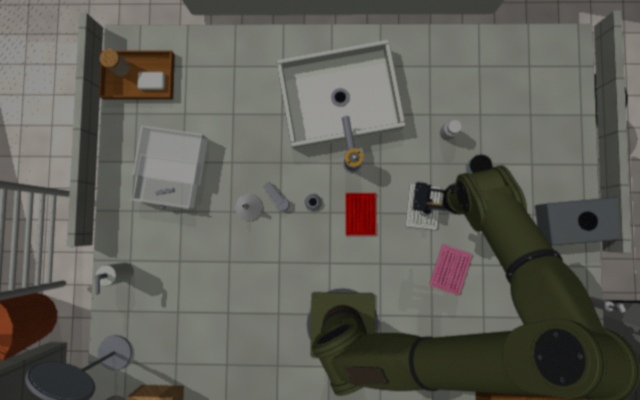

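```bash
python3 -c "
from plant import r
print(r.finish_job())"
```

```text
the job is handed in; nothing more can be done
None
```

The ring is turned clockwise onto its stop and nipped up, and the spanner is back in the dish's middle groove. I handed the job in at about 32 s of the 72 s allowed.

- **Pins in:** The spanner's feet met the ring's top face 5.5 mm below where the pin tips alone would have touched. That is one pin length, so both pins were fully in.
- **Tightening:** The ring turned freely (up to about 0.2 N m) until it met the stop, then the torque rose. I took it to about 0.7 N m; the highest single reading was 0.81, well under the 1.2 limit. A wrist picture after lifting off showed the hole line had gone from -0.08 to -0.77 rad, about 0.69 rad clockwise. This matches where the torque rose, once the pin clearance is allowed for.
- **Setting down:** Contact came at the same height as when I picked the spanner up, with a push of about 7 N. It was upright in the groove with its line along the ridges, by my measurements within about 2 mm of the dish's centre, and the gripper was well clear of it.

**Disagreements and gaps:**
- The wrist camera put the ring's centre up to 2 mm apart from different heights, so I went in between and felt for the holes.
- While unloading, the spanner twisted about 0.02 rad in the grip, which did not affect the fit.
- Nothing else looked moved in the last pictures. The arm partly hid the jar and fully hid the inhaler spacer in the top view, but it passed well above them.

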